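# Build up a membrane test cell in its nest and zero the tester

## Task

Build up the test cell in the nest: first the blue cell body, then every white spacer that lies on the bench, and last the brass top disc, knob up, each lying flat and square between the corner guides. Then take the orange stylus from its stand, press the recessed red zero button on the tester fully down with the stylus tip, without forcing it, let it come back up, and put the stylus back upright in its stand. Leave the jar, the carton and the yellow bin where they are.

Things in the scene. Friction and masses are not known exactly. Their poses are not given: they have to be found in the camera images.
- nest: fixed nest: aluminium plate 110 x 110 x 10 mm with four dark L-shaped corner guides round a square pocket 52 x 52 mm. Guides rise straight 54 mm above the plate, then lean outwards to 61 mm above it (71 mm over the table); legs 6 mm thick, 10 mm along each side, leaving each side an open slot 32 mm wide for a finger. Origin: centre of the plate's underside; x, y along the pocket's sides
- pocket (a point): centre of the pocket's floor (top of the nest's plate, 10 mm above the table); axes as the nest's
- cell_body: the cell body, a loose blue square block 50 x 50 mm, 18 mm high, about 0.1 kg, with a dark disc and a brass dot drawn on its top; origin at the centre of its underside, x and y along its edges; any of its four turns fits the pocket
- spacer1: one of 2 to 4 identical loose spacers (absent ones are None): white square plastic frame 50 x 50 mm, 8 mm thick, its window closed by a grey membrane, solid and flat above and below; origin at the centre of its underside, z up, x and y along its edges; grasp it across two facing edges
- spacer2: one of 2 to 4 identical loose spacers (absent ones are None): white square plastic frame 50 x 50 mm, 8 mm thick, its window closed by a grey membrane, solid and flat above and below; origin at the centre of its underside, z up, x and y along its edges; grasp it across two facing edges
- spacer3: one of 2 to 4 identical loose spacers (absent ones are None): white square plastic frame 50 x 50 mm, 8 mm thick, its window closed by a grey membrane, solid and flat above and below; origin at the centre of its underside, z up, x and y along its edges; grasp it across two facing edges
- spacer4: one of 2 to 4 identical loose spacers (absent ones are None): white square plastic frame 50 x 50 mm, 8 mm thick, its window closed by a grey membrane, solid and flat above and below; origin at the centre of its underside, z up, x and y along its edges; grasp it across two facing edges
- top_disc: loose top disc: brass disc 50 mm across and 8 mm thick, with a black knob 16 mm across and 18 mm high on its middle (total height 26 mm), about 0.09 kg; origin at the centre of its underside, z up
- console: the fixed tester console: light grey box 160 (x) x 120 (y) x 55 mm high with a dark-framed green display on top; near its -x edge a square recess 18 mm wide, framed in yellow, with the red zero button down in it; origin at the centre of its underside
- button_top (a point): centre of the zero button's red top face (13.6 mm across), 5 mm below the console's top when not pressed (50 mm above the table); moves with the button
- zero_button (a joint): travel of the zero button in m: 0 when released, 0.005 fully pressed (straight down); a spring pushes it back, about 1 N to start and 4 N fully down
- stand: the fixed stylus stand: blue block 56 x 56 x 50 mm with a square hole 18 mm wide and 46 mm deep in the middle of its top; origin at the centre of its underside
- stand_mouth (a point): centre of the hole's mouth on the stand's top, 50 mm above the table
- stylus: loose stylus upright in the stand, 40 g, 90 mm long: steel point 6 mm across (10 mm long), shank 8 mm across up to 42 mm from the tip, black collar 26 mm across at 42 to 46 mm, round orange handle 14 mm across at 46 to 90 mm. Origin at the tip, z towards the handle. In the stand the collar lies on its top, the tip 8 mm and the handle 54 to 98 mm above the table
- sample_jar: bystander: loose white plastic jar 56 mm across, 75 mm high; origin under its centre
- carton: bystander: loose brown carton 90 x 60 x 45 mm; origin under its centre
- parts_bin: bystander: loose yellow open bin 120 x 90 x 60 mm; origin under its centre
There are look-alikes about, which are no part of the job. Leave any green look-alike of the spacer4 alone. Of the things that look like the stand, the larger one is meant.

How it is judged:
By the outcome, as a careful person would: the job done as asked, in the order asked, and still so for the second after the job is handed in, with the robot touching nothing.
Of spacer1, spacer2, spacer3, spacer4 only 2 to 4 are there at a start; the rules pass over those that are not, and their reading is None.
At some moment in a run one of cell_body, top_disc, spacer1, spacer2, spacer3, spacer4 may be knocked a few centimetres aside while the robot is not near it.
It also fails if it takes over 210 s, if anything falls off the work surface, if the arm or the gripper's body presses on something with over 40 N, if the wrist force passes 120 N, or if a joint passes its speed limit or range.

## Robot

A 6-joint arm with a two-finger parallel gripper is mounted at the origin on the work surface. World frame = base frame: x ahead of the robot, y to its left, z up, the work surface at z = 0. Lengths are in m, angles in degrees, forces in N, time in s.
With the tool pointing down it reaches from about 0.375 to 0.825 m from the base axis. Payload 5.5 kg.
Tool frame: the origin (TCP) lies between the finger pads; the fingertips stand 8 mm ahead of it and the grasp point (between the pads) lies 11 mm behind it; z points along the fingers, y is the line along which they close (so a half turn about z gives the same grasp; the last joint's range is limited). The gripper opens to 85 mm and grips with 20 to 120 N. Pads are 22 mm wide; open, the fingers measure 114 mm over their backs; the gripper's body (76 mm by 85 mm) begins 54 mm behind the grasp point. The pads swing forward as they close: fully open they stand 13 mm farther back than shut.
Start: joints at [65.031, 17.962, -2.699, 69.339, 0, 90], TCP at [0.253, 0.544, 0.239] pointing down, gripper open.
Joint ranges: [-152.73, 152.73], [-39.44, 99.34], [-58.76, 71.6], [-118.89, 123.64], [-81.53, 83.1], [-180, 180]. Speed limits (degrees/s): [136.94, 136.94, 172.46, 180, 180, 180].

## Interface

Orientations are given as a 3x3 rotation matrix whose columns are the frame's x, y, z axes.
In Python, from rig import bot gives the robot as it stands.
- The arm moves only by the tool drive_tool, never from a script. Its argument "steps" is a list of rows, each an object of numbers: "dx", "dy", "dz": the shift along the world's x, y, z normalised to -1 to 1, where 1 is 250 mm; "roll": the turn about the world's z normalised to -1 to 1, where 1 is 90 degrees; "gripper": the opening, from -1 (shut) to 1 (fully open). In form: [{"dx": .., "dy": .., "dz": .., "roll": .., "gripper": ..}, ...]. A call has 1 to 10 rows; each row is the pose to reach, as a shift and turn from the pose commanded when the call began; what a row does not reach only later rows make up. A row lasts 1/10 s, in which the tool goes at most 50 mm and 8.59 degrees, less where a joint would pass 70% of its speed; a pose out of reach is approached as far as the arm can. A call with a number of a shift or a turn outside -1 to 1 is refused whole. A call with a gripper value outside its range is refused whole. The fingers move at their own pace and stop on an object; "squeeze" is the grip in N (left out, the last holds). Time passes only in rows, so rows that repeat a pose let the fingers close. It gives the time, the measured TCP pose, the force, the opening and the grip force at its end, in the units of the state.
- bot.get_state(): the state, without advancing time (a new reading comes with each control period).
- bot.get_image(name): name is "scene" or "side" or "wrist"; returns a dict with "color" (480x640x3 uint8, red, green, blue), "mtx" (3x3 intrinsics, pixels), "R" (3x3) and "t" (3): a world point X has camera coordinates R X + t; the wrist camera has in their place "T_tool_cam" (4x4, takes a point from camera to tool coordinates, whose origin is the TCP and whose axes are the flange's). Camera axes: x right, y down, z forward; pixel columns grow to the right and rows downward; lengths in m; the calibration is good to about 2 mm. A picture is of the moment at which its call begins: read the wrist's pose just before it. There is no depth.
- bot.sign_off(): hands the job in; it is judged then, once.
Trained networks look in a picture, given as the dict that the camera call returned (one of the last four; its "shot" number tells which), for a name from the list of things; names that differ only in an ending like _2 or _b are one class to them, and where a whole thing is asked for, a point or a joint stands for the part that bears it (a point fixed in the world has none). Each returns a list of dicts, best first, with "score" (0 to 1); they miss things now and then, are a little off and sometimes report something else, mostly with a low value. They report only what shows in the picture. A call takes as long as a camera call. They do not tell look-alikes from the thing itself.
- bot.regions_of(picture, label): "mask" (480x640 bool, what is visible of it) and "bbox" ([left, top, right, bottom] in pixels, round what is visible of it).
- bot.landmark_of(picture, label): "centre" ([column, row] in pixels: a listed point, or the origin of a listed thing).
The state is a dict: "clock": time; "joint_pos": joint angles; "qd": joint speeds; "tau": joint torques, N m; "ee_pos": TCP position; "tool_rot": TCP orientation; "ft_force": force on the tool from outside, world axes, zero at the start; "moment": the same for the moment, N m; "finger_gap": finger opening in m; "grasp_force": force on a finger pad.
Only numpy, scipy, OpenCV 4.12 (cv2) and the standard library are available. Lean on these libraries where they do the work, as an engineer would, in place of code of your own. Each camera call takes 0.05 s, during which the arm holds its last target. There are 200 camera calls.

## Working session

There is one attempt and no reset: what is moved stays moved. The work goes in short steps, Python scripts to look and compute and a tool call to move; the robot and the scene stay as the last step left them, time stands still between calls to the robot, and variables do not carry over. Pictures are saved under pics/ and viewed, at most 15 in all, crops included, and the job is handed in when it is done.

Besides the shell and the picture viewer there is one more tool, called after "Emit:" as name(argument=value, ...), one argument or row to a line, values as JSON. drive_tool: Moves the arm, as the interface text tells. Scaled input: -1 to 1 covers 250 mm each way for a shift and 90 degrees each way for a turn. Its arguments: {"type":"object","properties":{"steps":{"type":"array","items":{"type":"object","properties":{"dx":{"type":"number","minimum":-1,"maximum":1},"dy":{"type":"number","minimum":-1,"maximum":1},"dz":{"type":"number","minimum":-1,"maximum":1},"roll":{"type":"number","minimum":-1,"maximum":1},"gripper":{"type":"number"}}}},"squeeze":{"type":"number"}},"required":["steps"]}

```bash
mkdir -p pics; ls
cat > h.py <<'E'
import numpy as np, cv2
from rig import bot
def save(p,n): cv2.imwrite('pics/'+n,cv2.cvtColor(p['color'],cv2.COLOR_RGB2BGR))
def cam(p,st=None):
    K=np.array(p['mtx'])
    if 'R' in p: R=np.array(p['R']);t=np.array(p['t']); return K,R.T,-R.T@t
    T=np.array(p['T_tool_cam']); Rt=np.array(st['tool_rot']); return K,Rt@T[:3,:3],Rt@T[:3,3]+np.array(st['ee_pos'])
def ray(c,px,z):
    K,R,o=c; d=R@np.linalg.inv(K)@np.array([px[0],px[1],1.]); return o+d*(z-o[2])/d[2]
def proj(c,X):
    K,R,o=c; q=K@(R.T@(np.array(X)-o)); return q[:2]/q[2]
E
python3 - <<'E'
from h import *
s=bot.get_state();print({k:np.round(v,3).tolist() for k,v in s.items()})
for n in ['scene','side']:
    p=bot.get_image(n);save(p,n+'1.png');c=cam(p,s)
    print(n,c[2].round(3))
    for l,z in [('nest',0),('pocket',.01),('cell_body',0),('spacer1',0),('top_disc',0),('console',0),('button_top',.05),('stand',0),('stand_mouth',.05),('stylus',.008),('sample_jar',0),('carton',0),('parts_bin',0)]:
        print(l,[(np.round(d['centre']).tolist(),round(d['score'],2),ray(c,d['centre'],z)[:2].round(3).tolist()) for d in bot.landmark_of(p,l)])
E
```

```text
pics
{'clock': 0.0, 'joint_pos': [65.03, 18.002, -2.755, 69.339, 0.001, 90.002], 'qd': [0.087, -0.043, 0.059, -0.058, -0.123, -0.06], 'tau': [-0.0, -53.959, 33.975, 0.019, -0.0, -0.0], 'ee_pos': [0.253, 0.543, 0.238], 'tool_rot': [[-0.907, 0.422, -0.001], [0.422, 0.907, -0.002], [0.0, -0.002, -1.0]], 'ft_force': [0.616, -0.236, -0.127], 'moment': [0.012, 0.009, 0.023], 'grasp_force': 0.0, 'finger_gap': 0.086}
scene [ 1.035 -0.162  1.007]
nest [([123.0, 277.0], 0.46, [0.425, -0.325])]
pocket [([282.0, 280.0], 0.9, [0.584, -0.031])]
cell_body [([430.0, 231.0], 0.71, [0.615, 0.312]), ([160.0, 379.0], 0.21, [0.665, -0.322])]
spacer1 [([386.0, 166.0], 0.7, [0.418, 0.314]), ([356.0, 227.0], 0.64, [0.533, 0.17])]
top_disc [([320.0, 193.0], 0.83, [0.418, 0.138])]
console [([161.0, 377.0], 0.78, [0.663, -0.32]), ([503.0, 198.0], 0.18, [0.614, 0.508])]
button_top [([144.0, 351.0], 0.53, [0.62, -0.325])]
stand [([119.0, 278.0], 0.79, [0.423, -0.335]), ([135.0, 229.0], 0.71, [0.322, -0.269])]
stand_mouth [([133.0, 220.0], 0.6, [0.335, -0.262]), ([113.0, 268.0], 0.56, [0.427, -0.33])]
stylus [([1
[... 528 characters left out ...]
07]), ([232.0, 216.0], 0.57, [0.406, 0.315]), ([411.0, 407.0], 0.18, [0.663, -0.323])]
top_disc [([242.0, 256.0], 0.74, [0.415, 0.144]), ([314.0, 208.0], 0.4, [0.625, 0.305])]
console [([411.0, 406.0], 0.8, [0.664, -0.32]), ([330.0, 292.0], 0.31, [0.593, -0.016])]
button_top [([388.0, 395.0], 0.44, [0.615, -0.323])]
stand [([279.0, 436.0], 0.97, [0.429, -0.33]), ([215.0, 413.0], 0.93, [0.328, -0.265]), ([294.0, 172.0], 0.4, [0.606, 0.505])]
stand_mouth [([210.0, 401.0], 0.74, [0.325, -0.274]), ([276.0, 416.0], 0.56, [0.426, -0.323])]
stylus [([278.0, 433.0], 0.67, [0.427, -0.328])]
sample_jar [([428.0, 315.0], 0.7, [0.777, -0.124])]
carton []
parts_bin [([294.0, 169.0], 0.76, [0.61, 0.524])]
```

View pics/scene1.png

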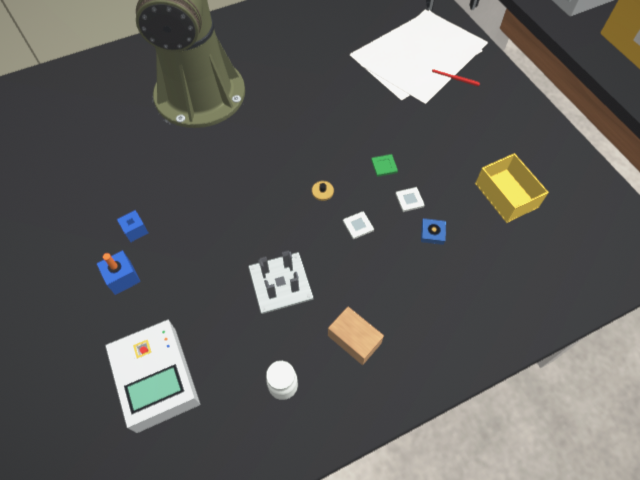

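View pics/side1.png

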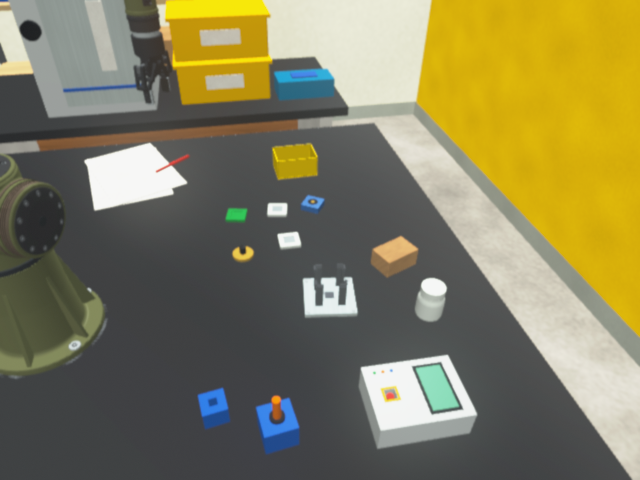

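The scene shows white spacers at scene px (359,225) and (410,199), so there are two. The green look-alike is at (385,164), the blue body at (434,230) and the disc at (323,190). The larger stand, holding the orange stylus, is at (118,270), and the small blue decoy is at (132,226).

Emit:
drive_tool(
  steps=[
    {"dx":1,"dy":-1,"dz":0.4,"roll":0,"gripper":1},
    {"dx":1,"dy":-1,"dz":0.4,"roll":0,"gripper":1},
    {"dx":1,"dy":-1,"dz":0.4,"roll":0,"gripper":1},
    {"dx":1,"dy":-1,"dz":0.4,"roll":0,"gripper":1},
    {"dx":1,"dy":-1,"dz":0.4,"roll":0,"gripper":1},
    {"dx":1,"dy":-1,"dz":0.4,"roll":0,"gripper":1},
    {"dx":1,"dy":-1,"dz":0.4,"roll":0,"gripper":1},
    {"dx":1,"dy":-1,"dz":0.4,"roll":0,"gripper":1},
    {"dx":1,"dy":-1,"dz":0.4,"roll":0,"gripper":1},
    {"dx":1,"dy":-1,"dz":0.4,"roll":0,"gripper":1},
  ],
)

```text
clock: 2.4
ee_pos: [0.5029, 0.2942, 0.3389]
tool_rot: [[-0.906, 0.422, -0.001], [0.422, 0.906, 0.0], [0.001, -0.0, -1.0]]
ft_force: [0.4, 0.1, -0.2]
finger_gap: 0.0856
grasp_force: 0.0
```

```bash
cat >> h.py <<'E'
def mask_rect(c,m,z):
    ct=max(cv2.findContours(m.astype(np.uint8),cv2.RETR_EXTERNAL,cv2.CHAIN_APPROX_NONE)[0],key=cv2.contourArea)[:,0]
    P=np.array([ray(c,q,z)[:2] for q in ct]); (x,y),(w,h),a=cv2.minAreaRect((P*1000).astype(np.float32))
    return np.round([x/1e3,y/1e3,w,h,a],4).tolist()
def wrist(n,L):
    s=bot.get_state(); p=bot.get_image('wrist'); save(p,n); c=cam(p,s)
    print('ee',np.round(s['ee_pos'],4),'yaw of y',round(np.degrees(np.arctan2(s['tool_rot'][1][1],s['tool_rot'][0][1])),2),'t',s['clock'],'cam',c[2].round(3))
    for l,z in L:
        for d in bot.regions_of(p,l):
            if d['score']>.3: print(l,round(d['score'],2),d['bbox'],mask_rect(c,d['mask'],z),
               np.round(p['color'][d['mask']].mean(0)).tolist())
        for d in bot.landmark_of(p,l):
            if d['score']>.3: print('   lm',round(d['score'],2),np.round(d['centre']),ray(c,d['centre'],z).round(4))
    return s,p,c
E
python3 - <<'E'
from h import *
wrist('w1.png',[('cell_body',.018),('spacer1',.008),('top_disc',.008)])
E
```

```text
ee [0.5029 0.2942 0.3389] yaw of y 65.01 t 2.4 cam [0.443 0.323 0.474]
cell_body 0.79 [344.3, 247.6, 387.7, 290.6] [0.6216, 0.3168, 52.4347, 54.2528, 55.7555] [97.0, 153.0, 204.0]
spacer1 0.85 [226.3, 227.5, 274.0, 274.9] [0.5349, 0.1802, 51.6991, 51.6418, 88.514] [253.0, 254.0, 254.0]
spacer1 0.81 [315.9, 184.0, 361.0, 224.1] [0.5266, 0.3161, 51.2804, 51.5019, 79.4043] [253.0, 254.0, 254.0]
spacer1 0.78 [276.4, 105.6, 322.8, 156.4] [0.4183, 0.3125, 51.6107, 53.5742, 76.5995] [116.0, 245.0, 150.0]
   lm 0.7 [298. 130.] [0.4185 0.3106 0.008 ]
   lm 0.68 [334. 203.] [0.5219 0.3137 0.008 ]
   lm 0.67 [245. 250.] [0.5292 0.1766 0.008 ]
top_disc 0.7 [83.2, 298.8, 168.5, 360.0] [0.5524, -0.0432, 60.4544, 153.6785, 0.3981] [203.0, 204.0, 205.0]
top_disc 0.6 [168.6, 162.3, 207.1, 205.5] [0.4186, 0.1502, 51.3505, 48.0818, 64.9844] [227.0, 221.0, 138.0]
   lm 0.74 [188. 182.] [0.416  0.1523 0.008 ]
   lm 0.45 [241. 408.] [0.7537 0.0505 0.008 ]
```

View pics/w1.png

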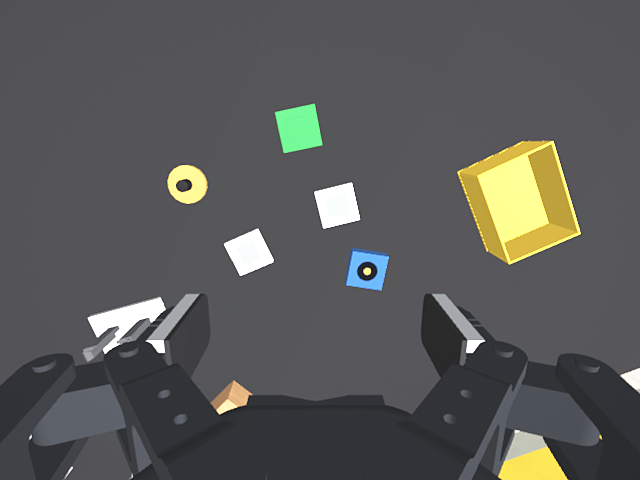

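Emit:
drive_tool(
  steps=[
    {"dx":0.45,"dy":0.076,"dz":-0.68,"roll":-0.1,"gripper":1},
    {"dx":0.45,"dy":0.076,"dz":-0.68,"roll":-0.1,"gripper":1},
    {"dx":0.45,"dy":0.076,"dz":-0.68,"roll":-0.1,"gripper":1},
    {"dx":0.45,"dy":0.076,"dz":-0.68,"roll":-0.1,"gripper":1},
    {"dx":0.45,"dy":0.076,"dz":-0.68,"roll":-0.1,"gripper":1},
    {"dx":0.45,"dy":0.076,"dz":-0.68,"roll":-0.1,"gripper":1},
    {"dx":0.45,"dy":0.076,"dz":-0.68,"roll":-0.1,"gripper":1},
    {"dx":0.45,"dy":0.076,"dz":-0.68,"roll":-0.1,"gripper":1},
  ],
)

```text
clock: 3.55
ee_pos: [0.6162, 0.3137, 0.1721]
tool_rot: [[-0.83, 0.558, 0.003], [0.558, 0.83, 0.002], [-0.002, 0.003, -1.0]]
ft_force: [0.2, -0.0, 0.4]
finger_gap: 0.0853
grasp_force: 0.0
```

```bash
cat >> h.py <<'E'
from scipy.optimize import minimize
def fit_box(c,m,dims,z0,x0):
    """x,y,yaw of a box (dims w,d,h, underside at z0) whose silhouette best matches mask m; x0 initial."""
    w,d,h=dims; S=8; ys,xs=np.where(m); ox,oy=xs.min()-20,ys.min()-20
    W,H=xs.max()+20-ox,ys.max()+20-oy
    M=cv2.resize(m[oy:oy+H,ox:ox+W].astype(np.uint8),(W*4,H*4),interpolation=cv2.INTER_NEAREST)
    B=np.array([[a*w/2,b*d/2,k] for a in(-1,1) for b in(-1,1) for k in(0,h)])
    def f(v):
        a=np.radians(v[2]);R=np.array([[np.cos(a),-np.sin(a)],[np.sin(a),np.cos(a)]])
        q=np.array([proj(c,[*(R@b[:2]+np.array(v[:2])/1e3),z0+b[2]]) for b in B])-[ox-.5,oy-.5]
        r=np.zeros_like(M);cv2.fillConvexPoly(r,cv2.convexHull((q*4*16).astype(np.int32)),1,shift=4)
        return 1-(r&M).sum()/max((r|M).sum(),1)
    best=None
    for da in(0,8,-8):
        x=np.array([x0[0]*1e3,x0[1]*1e3,x0[2]+da])
        r=minimize(f,x,method='Nelder-Mead',options=dict(initial_simplex=x+np.array([[0,0,0],[6,0,0],[0,6,0],[0,0,6]]),xatol=.05,fatol=1e-4))
        if best is None or r.fun<best.fun: best=r
    return best.x.round(2).tolist(),round(best.fun,3)
def look(n,l,dims,z0=0,near=None):
    s=bot.get_state(); p=bot.get_image('wrist'); save(p,n); c=cam(p,s)
    print('ee',np.round(s['ee_pos'],4),'yaw of y',round(np.degrees(np.arctan2(s['tool_rot'][1][1],s['tool_rot'][0][1])),2),'t',s['clock'])
    for d in bot.regions_of(p,l):
        if d['score']<.3: continue
        r=mask_rect(c,d['mask'],z0+dims[2])
        if near is not None and np.hypot(r[0]-near[0],r[1]-near[1])>.05: continue
        print(l,round(d['score'],2),d['bbox'],'rect',r,'col',np.round(p['color'][d['mask']].mean(0)).tolist(),'FIT',fit_box(c,d['mask'],dims,z0,(r[0],r[1],r[4])))
    return s,p,c
E
python3 - <<'E'
from h import *
s,p,c=look('w2.png','cell_body',(.05,.05,.018))
for k in ('cell_body',):
  for d in bot.landmark_of(p,k): print(d['score'],d['centre'],ray(c,d['centre'],0))
E
```

```text
ee [0.6162 0.3137 0.1721] yaw of y 56.07 t 3.55
cell_body 0.76 [288.9, 198.8, 352.2, 257.7] rect [0.623, 0.317, 49.9941, 51.8798, 55.9769] col [60.0, 95.0, 147.0] FIT ([623.95, 316.23, 55.97], np.float64(0.014))
```

View pics/w2.png

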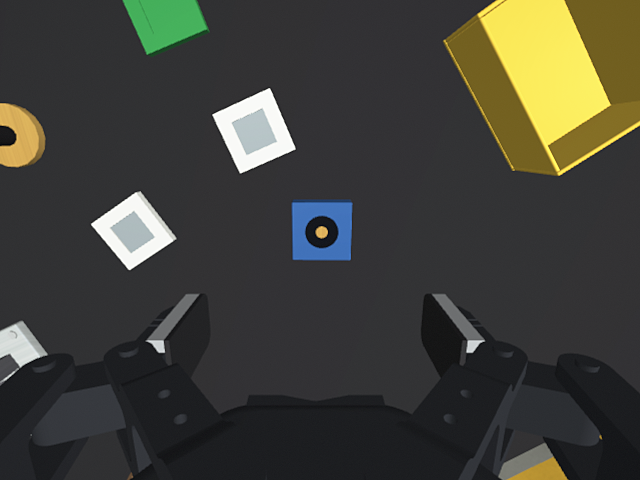

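Emit:
drive_tool(
  steps=[
    {"dx":0.034,"dy":0.013,"dz":-0.4,"gripper":1},
    {"dx":0.034,"dy":0.013,"dz":-0.4,"gripper":1},
    {"dx":0.034,"dy":0.013,"dz":-0.5,"gripper":1},
    {"dx":0.034,"dy":0.013,"dz":-0.58,"gripper":1},
    {"dx":0.034,"dy":0.013,"dz":-0.632,"gripper":1},
    {"dx":0.034,"dy":0.013,"dz":-0.632,"gripper":1},
    {"dx":0.034,"dy":0.013,"dz":-0.632,"gripper":-0.5},
    {"dx":0.034,"dy":0.013,"dz":-0.632,"gripper":-0.5},
    {"dx":0.034,"dy":0.013,"dz":-0.632,"gripper":-0.5},
    {"dx":0.034,"dy":0.013,"dz":-0.632,"gripper":-0.5},
  ],
  squeeze=40,
)

```text
invalid input
```

Emit:
drive_tool(
  steps=[
    {"gripper":-0.5},
    {"gripper":-0.5},
    {"gripper":-0.5},
    {"gripper":-0.5},
  ],
)

```text
invalid input
```

Emit:
drive_tool(
  steps=[
    {"dx":0.034,"dy":0.013,"dz":-0.4,"roll":0,"gripper":1},
    {"dx":0.034,"dy":0.013,"dz":-0.4,"roll":0,"gripper":1},
    {"dx":0.034,"dy":0.013,"dz":-0.5,"roll":0,"gripper":1},
    {"dx":0.034,"dy":0.013,"dz":-0.58,"roll":0,"gripper":1},
    {"dx":0.034,"dy":0.013,"dz":-0.632,"roll":0,"gripper":1},
    {"dx":0.034,"dy":0.013,"dz":-0.632,"roll":0,"gripper":1},
    {"dx":0.034,"dy":0.013,"dz":-0.632,"roll":0,"gripper":-0.5},
    {"dx":0.034,"dy":0.013,"dz":-0.632,"roll":0,"gripper":-0.5},
    {"dx":0.034,"dy":0.013,"dz":-0.632,"roll":0,"gripper":-0.5},
    {"dx":0.034,"dy":0.013,"dz":-0.632,"roll":0,"gripper":-0.5},
  ],
  squeeze=40,
)

```text
clock: 4.7
ee_pos: [0.6256, 0.3168, 0.0134]
tool_rot: [[-0.829, 0.559, 0.003], [0.559, 0.829, 0.001], [-0.002, 0.003, -1.0]]
ft_force: [-0.7, -0.4, 6.0]
finger_gap: 0.0489
grasp_force: 42.5
```

Emit:
drive_tool(
  steps=[
    {"dx":0,"dy":0,"dz":0,"roll":0,"gripper":-0.5},
    {"dx":0,"dy":0,"dz":0,"roll":0,"gripper":-0.5},
    {"dx":0,"dy":0,"dz":0,"roll":0,"gripper":-0.5},
    {"dx":0,"dy":0,"dz":0,"roll":0,"gripper":-0.5},
  ],
)

```text
clock: 5.1
ee_pos: [0.6256, 0.3168, 0.0134]
tool_rot: [[-0.829, 0.559, 0.003], [0.559, 0.829, 0.001], [-0.002, 0.003, -1.0]]
ft_force: [-0.8, -0.0, 6.4]
finger_gap: 0.0487
grasp_force: 42.5
```

Emit:
drive_tool(
  steps=[
    {"dx":0,"dy":0,"dz":0.2,"roll":0,"gripper":-0.5},
    {"dx":0,"dy":0,"dz":0.4,"roll":0,"gripper":-0.5},
    {"dx":0,"dy":0,"dz":0.6,"roll":0,"gripper":-0.5},
    {"dx":0,"dy":-0.2,"dz":0.8,"roll":0,"gripper":-0.5},
    {"dx":0,"dy":-0.4,"dz":0.9,"roll":0,"gripper":-0.5},
    {"dx":-0.1,"dy":-0.6,"dz":0.9,"roll":0,"gripper":-0.5},
    {"dx":-0.16,"dy":-0.8,"dz":0.9,"roll":0,"gripper":-0.5},
    {"dx":-0.16,"dy":-1,"dz":0.9,"roll":0,"gripper":-0.5},
    {"dx":-0.16,"dy":-1,"dz":0.9,"roll":0,"gripper":-0.5},
    {"dx":-0.16,"dy":-1,"dz":0.9,"roll":0,"gripper":-0.5},
  ],
)

```text
clock: 6.1
ee_pos: [0.5838, 0.0625, 0.2373]
tool_rot: [[-0.827, 0.563, 0.001], [0.563, 0.827, -0.001], [-0.001, -0.0, -1.0]]
ft_force: [0.6, 1.1, -0.7]
finger_gap: 0.0489
grasp_force: 42.2
```

Emit:
drive_tool(
  steps=[
    {"dx":0,"dy":-0.2,"dz":0,"roll":0,"gripper":-0.5},
    {"dx":0,"dy":-0.39,"dz":0,"roll":0,"gripper":-0.5},
    {"dx":0,"dy":-0.39,"dz":0,"roll":0,"gripper":-0.5},
    {"dx":0,"dy":-0.39,"dz":0,"roll":0,"gripper":-0.5},
    {"dx":0,"dy":-0.39,"dz":0,"roll":0,"gripper":-0.5},
  ],
)

```text
clock: 6.6
ee_pos: [0.5844, -0.0302, 0.2364]
tool_rot: [[-0.83, 0.558, 0.0], [0.558, 0.83, 0.001], [0.0, 0.001, -1.0]]
ft_force: [-0.1, 0.1, -0.7]
finger_gap: 0.0489
grasp_force: 42.2
```

Run:
```python
from h import *
s,p,c=look('w3.png','nest',(.11,.11,.01))
for d in bot.landmark_of(p,'pocket'): print(d['score'],d['centre'],ray(c,d['centre'],.01))
```

```text
ee [ 0.5844 -0.0302  0.2364] yaw of y 56.08 t 6.6
nest 0.87 [240.8, 143.2, 386.5, 238.8] rect [0.5853, -0.0317, 110.0357, 109.6842, 80.6637] col [229.0, 230.0, 231.0] FIT ([585.52, -31.92, 80.86], np.float64(0.151))Traceback (most recent call last):
  File "<stdin>", line 2, in <module>
  File "h.py", line 51, in look
    print(l,round(d['score'],2),d['bbox'],'rect',r,'col',np.round(p['color'][d['mask']].mean(0)).tolist(),'FIT',fit_box(c,d['mask'],dims,z0,(r[0],r[1],r[4])))
                                                                                                                ~~~~~~~^^^^^^^^^^^^^^^^^^^^^^^^^^^^^^^^^^^^^^
  File "h.py", line 31, in fit_box
    M=cv2.resize(m[oy:oy+H,ox:ox+W].astype(np.uint8),(W*4,H*4),interpolation=cv2.INTER_NEAREST)
cv2.error: OpenCV(4.12.0) /io/opencv/modules/imgproc/src/resize.cpp:4208: error: (-215:Assertion failed) !ssize.empty() in function 'resize'
```

View pics/w3.png

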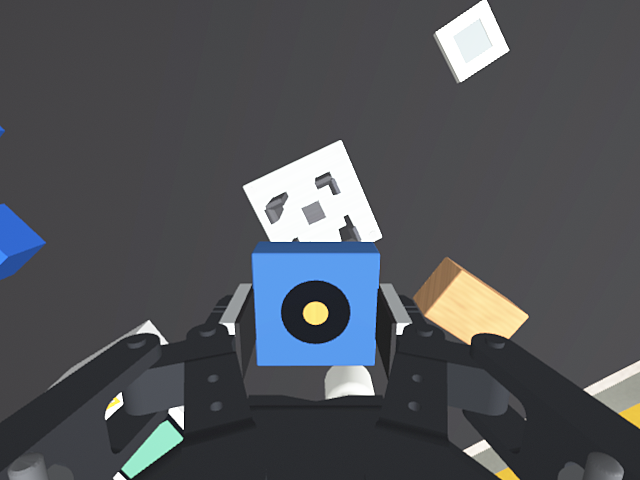

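Emit:
drive_tool(
  steps=[
    {"dx":0.18,"dy":-0.028,"dz":0.24,"roll":0.274,"gripper":-0.5},
    {"dx":0.18,"dy":-0.028,"dz":0.24,"roll":0.274,"gripper":-0.5},
    {"dx":0.18,"dy":-0.028,"dz":0.24,"roll":0.274,"gripper":-0.5},
    {"dx":0.18,"dy":-0.028,"dz":0.24,"roll":0.274,"gripper":-0.5},
    {"dx":0.18,"dy":-0.028,"dz":0.24,"roll":0.274,"gripper":-0.5},
    {"dx":0.18,"dy":-0.028,"dz":0.24,"roll":0.274,"gripper":-0.5},
    {"dx":0.18,"dy":-0.028,"dz":0.24,"roll":0.274,"gripper":-0.5},
  ],
)

```text
clock: 7.4
ee_pos: [0.6288, -0.038, 0.2959]
tool_rot: [[-0.987, 0.163, -0.001], [0.163, 0.987, 0.0], [0.001, -0.0, -1.0]]
ft_force: [-0.8, 0.4, -1.2]
finger_gap: 0.0488
grasp_force: 42.2
```

```bash
sed -i "s/        if d\['score'\]<.3: continue/        if d['score']<.5: continue/; s/m\[oy:oy+H,ox:ox+W\]/np.pad(m,20)[oy+20:oy+20+H,ox+20:ox+20+W]/" h.py
python3 - <<'E'
from h import *
s,p,c=look('w4.png','nest',(.11,.11,.01))
for d in bot.landmark_of(p,'pocket'): print(d['score'],d['centre'],ray(c,d['centre'],.01))
m=bot.regions_of(p,'nest')[0]['mask'];ct=max(cv2.findContours(m.astype(np.uint8),0,1)[0],key=len)
h=cv2.convexHull(ct);M=np.zeros(m.shape,np.uint8);cv2.fillConvexPoly(M,h,1)
r=mask_rect(c,M>0,.01);print(r,fit_box(c,M>0,(.11,.11,.01),0,(r[0],r[1],r[4])))
E
```

```text
ee [ 0.6288 -0.038   0.2959] yaw of y 80.64 t 7.4
nest 0.62 [262.1, 116.6, 365.5, 208.5] rect [0.5854, -0.0314, 110.5302, 109.7461, 81.3391] col [209.0, 213.0, 213.0] FIT ([585.62, -31.68, 80.74], np.float64(0.016))
0.85 [311.6, 168.1] [ 0.58929345 -0.03482642  0.01      ]
[0.5853, -0.0314, 111.3134, 110.5502, 80.9097] ([585.12, -31.53, 81.33], np.float64(0.015))
```

View pics/w4.png

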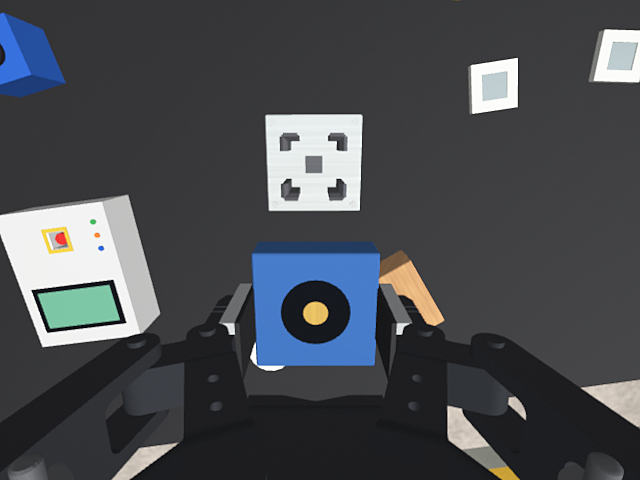

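```bash
cat > n.py <<'E'
from h import *
im=cv2.cvtColor(cv2.imread('pics/w4.png'),cv2.COLOR_BGR2RGB)
s=bot.get_state(); p=bot.get_image('wrist'); c=cam(p,s); im=p['color']
g=im.astype(int).sum(2)
sub=np.zeros(g.shape,bool); sub[152:178,300:328]=g[152:178,300:328]<450
ys,xs=np.where(sub);print(xs.min(),xs.max(),ys.min(),ys.max(),ray(c,[xs.mean(),ys.mean()],.01),mask_rect(c,sub,.01))
b=np.zeros(g.shape,bool); q=im.astype(int); b[240:368,245:385]=((q[...,2]-q[...,0])>40)[240:368,245:385]
M=np.zeros(g.shape,np.uint8);cv2.fillConvexPoly(M,cv2.convexHull(max(cv2.findContours(b.astype(np.uint8),0,1)[0],key=len)),1)
e=np.array(s['ee_pos']);x,f=fit_box(c,M>0,(.05,.05,.018),e[2]-.0134,(e[0],e[1],80.8));R=np.array(s['tool_rot'])
print(x,f,'in tool',R.T@(np.array([x[0]/1e3,x[1]/1e3,e[2]])-e)*1e3)
E
python3 n.py
```

```text
306 321 156 171 [ 0.58505263 -0.03213496  0.01      ] [0.5851, -0.0322, 17.5583, 17.094, 80.6374]
[628.65, -37.43, 80.64] 0.016 in tool [6.09592449e-01 8.30725935e-01 1.16816687e-04]
```

Emit:
drive_tool(
  steps=[
    {"dx":-0.173,"dy":0.02,"dz":-0.2,"roll":0,"gripper":-0.5},
    {"dx":-0.173,"dy":0.02,"dz":-0.4,"roll":0,"gripper":-0.5},
    {"dx":-0.173,"dy":0.02,"dz":-0.6,"roll":0,"gripper":-0.5},
    {"dx":-0.173,"dy":0.02,"dz":-0.7,"roll":0,"gripper":-0.5},
    {"dx":-0.173,"dy":0.02,"dz":-0.8,"roll":0,"gripper":-0.5},
    {"dx":-0.173,"dy":0.02,"dz":-0.8,"roll":0,"gripper":-0.5},
    {"dx":-0.173,"dy":0.02,"dz":-0.8,"roll":0,"gripper":-0.5},
    {"dx":-0.173,"dy":0.02,"dz":-0.8,"roll":0,"gripper":-0.5},
    {"dx":-0.173,"dy":0.02,"dz":-0.8,"roll":0,"gripper":-0.5},
  ],
)

```text
clock: 8.55
ee_pos: [0.5877, -0.0335, 0.0984]
tool_rot: [[-0.987, 0.162, 0.004], [0.162, 0.987, -0.0], [-0.004, 0.0, -1.0]]
ft_force: [-0.4, 0.2, -0.1]
finger_gap: 0.0487
grasp_force: 42.2
```

Emit:
drive_tool(
  steps=[
    {"dx":0,"dy":0,"dz":-0.02,"roll":0,"gripper":-0.5},
    {"dx":0,"dy":0,"dz":-0.04,"roll":0,"gripper":-0.5},
    {"dx":0,"dy":0,"dz":-0.06,"roll":0,"gripper":-0.5},
    {"dx":0,"dy":0,"dz":-0.07,"roll":0,"gripper":-0.5},
    {"dx":0,"dy":0,"dz":-0.08,"roll":0,"gripper":-0.5},
    {"dx":0,"dy":0,"dz":-0.09,"roll":0,"gripper":-0.5},
    {"dx":0,"dy":0,"dz":-0.1,"roll":0,"gripper":-0.5},
    {"dx":0,"dy":0,"dz":-0.11,"roll":0,"gripper":-0.5},
    {"dx":0,"dy":0,"dz":-0.12,"roll":0,"gripper":-0.5},
    {"dx":0,"dy":0,"dz":-0.12,"roll":0,"gripper":-0.5},
  ],
)

```text
clock: 9.55
ee_pos: [0.5858, -0.0333, 0.0659]
tool_rot: [[-0.987, 0.162, -0.001], [0.162, 0.987, 0.0], [0.001, -0.0, -1.0]]
ft_force: [0.7, 0.4, -1.4]
finger_gap: 0.0487
grasp_force: 42.2
```

Emit:
drive_tool(
  steps=[
    {"dx":0,"dy":0,"dz":-0.03,"roll":0,"gripper":-0.5},
    {"dx":0,"dy":0,"dz":-0.06,"roll":0,"gripper":-0.5},
    {"dx":0,"dy":0,"dz":-0.09,"roll":0,"gripper":-0.5},
    {"dx":0,"dy":0,"dz":-0.11,"roll":0,"gripper":-0.5},
    {"dx":0,"dy":0,"dz":-0.13,"roll":0,"gripper":-0.5},
    {"dx":0,"dy":0,"dz":-0.15,"roll":0,"gripper":-0.5},
    {"dx":0,"dy":0,"dz":-0.16,"roll":0,"gripper":-0.5},
    {"dx":0,"dy":0,"dz":-0.166,"roll":0,"gripper":-0.5},
    {"dx":0,"dy":0,"dz":-0.166,"roll":0,"gripper":-0.5},
  ],
)

```text
clock: 10.45
ee_pos: [0.586, -0.0333, 0.0247]
tool_rot: [[-0.987, 0.162, -0.0], [0.162, 0.987, 0.0], [0.0, -0.0, -1.0]]
ft_force: [0.6, 0.0, -0.4]
finger_gap: 0.0491
grasp_force: 42.2
```

Emit:
drive_tool(
  steps=[
    {"dx":0,"dy":0,"dz":-0.005,"roll":0,"gripper":-0.5},
    {"dx":0,"dy":0,"dz":-0.005,"roll":0,"gripper":0.5},
    {"dx":0,"dy":0,"dz":-0.005,"roll":0,"gripper":0.5},
    {"dx":0,"dy":0,"dz":-0.005,"roll":0,"gripper":0.5},
    {"dx":0,"dy":0,"dz":0.2,"roll":0,"gripper":0.5},
    {"dx":0,"dy":0,"dz":0.4,"roll":0,"gripper":0.5},
    {"dx":0,"dy":0,"dz":0.6,"roll":0,"gripper":1},
    {"dx":0.18,"dy":-0.028,"dz":0.7,"roll":0,"gripper":1},
    {"dx":0.18,"dy":-0.028,"dz":0.7,"roll":0,"gripper":1},
    {"dx":0.18,"dy":-0.028,"dz":0.7,"roll":0,"gripper":1},
  ],
)

```text
clock: 11.45
ee_pos: [0.6323, -0.0405, 0.2005]
tool_rot: [[-0.987, 0.162, 0.002], [0.162, 0.987, -0.0], [-0.002, 0.0, -1.0]]
ft_force: [0.5, 0.2, -1.5]
finger_gap: 0.0854
grasp_force: 0.0
```

Run:
```python
from h import *
s,p,c=look('w5.png','cell_body',(.05,.05,.018),.01)
cv2.imwrite('pics/w5c.png',cv2.resize(cv2.cvtColor(p['color'][60:260,200:440],cv2.COLOR_RGB2BGR),(720,600)))
for d in bot.regions_of(p,'spacer1'):print(round(d['score'],2),d['bbox'],mask_rect(c,d['mask'],.008))
```

```text
ee [ 0.6323 -0.0405  0.2005] yaw of y 80.68 t 11.45
cell_body 0.8 [284.6, 136.4, 343.5, 196.1] rect [0.586, -0.0321, 49.9268, 49.3236, 80.6551] col [77.0, 116.0, 171.0] FIT ([585.95, -32.21, 80.6], np.float64(0.025))
```

View pics/w5c.png

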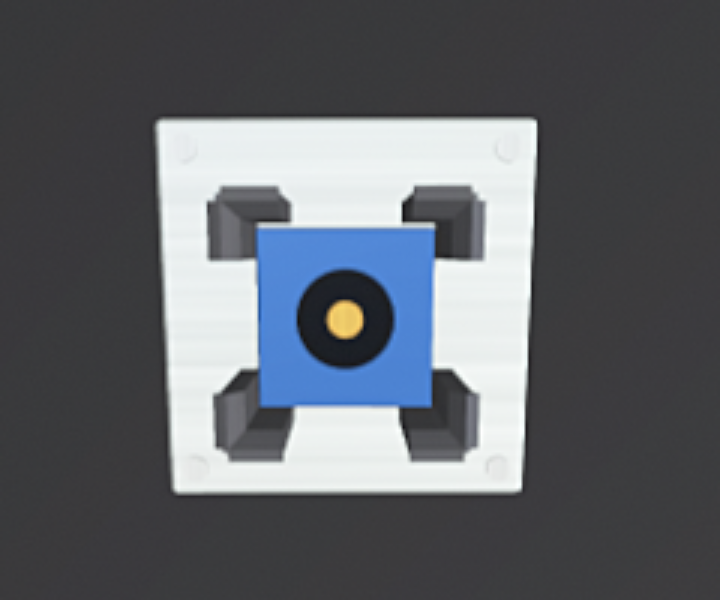

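The cell body sits flat and square between the guides.

Emit:
drive_tool(
  steps=[
    {"dx":-0.394,"dy":0.874,"dz":-0.08,"roll":0.087,"gripper":1},
    {"dx":-0.394,"dy":0.874,"dz":-0.08,"roll":0.087,"gripper":1},
    {"dx":-0.394,"dy":0.874,"dz":-0.08,"roll":0.087,"gripper":1},
    {"dx":-0.394,"dy":0.874,"dz":-0.08,"roll":0.087,"gripper":1},
    {"dx":-0.394,"dy":0.874,"dz":-0.08,"roll":0.087,"gripper":1},
    {"dx":-0.394,"dy":0.874,"dz":-0.08,"roll":0.087,"gripper":1},
    {"dx":-0.394,"dy":0.874,"dz":-0.08,"roll":0.087,"gripper":1},
    {"dx":-0.394,"dy":0.874,"dz":-0.08,"roll":0.087,"gripper":1},
    {"dx":-0.394,"dy":0.874,"dz":-0.08,"roll":0.087,"gripper":1},
    {"dx":-0.394,"dy":0.874,"dz":-0.08,"roll":0.087,"gripper":1},
  ],
)

```text
clock: 12.6
ee_pos: [0.5329, 0.1771, 0.1797]
tool_rot: [[-1.0, 0.028, -0.0], [0.028, 1.0, -0.0], [0.0, -0.0, -1.0]]
ft_force: [1.0, -0.5, -0.0]
finger_gap: 0.0852
grasp_force: 0.0
```

Run:
```python
from h import *
s,p,c=look('w6.png','spacer1',(.05,.05,.008))
```

```text
ee [0.5329 0.1771 0.1797] yaw of y 88.42 t 12.6
spacer1 0.85 [287.3, 192.7, 347.4, 249.8] rect [0.534, 0.1792, 50.1341, 50.7394, 88.8173] col [246.0, 249.0, 250.0] FIT ([534.55, 179.11, 88.34], np.float64(0.024))
spacer1 0.73 [439.7, 34.0, 519.1, 115.6] rect [0.4174, 0.3115, 52.5091, 52.1593, 76.1104] col [85.0, 216.0, 113.0] FIT ([416.8, 312.77, 76.32], np.float64(0.024))
spacer1 0.58 [433.0, 177.1, 510.7, 240.2] rect [0.5264, 0.3153, 53.4779, 50.6474, 79.0093] col [244.0, 247.0, 247.0] FIT ([526.7, 316.69, 78.9], np.float64(0.018))
```

Emit:
drive_tool(
  steps=[
    {"dx":0.0065,"dy":0.006,"dz":-0.2,"roll":0,"gripper":1},
    {"dx":0.0065,"dy":0.006,"dz":-0.4,"roll":0,"gripper":1},
    {"dx":0.0065,"dy":0.006,"dz":-0.55,"roll":0,"gripper":0.6},
    {"dx":0.0065,"dy":0.006,"dz":-0.62,"roll":0,"gripper":0.4},
    {"dx":0.0065,"dy":0.006,"dz":-0.664,"roll":0,"gripper":0.4},
    {"dx":0.0065,"dy":0.006,"dz":-0.664,"roll":0,"gripper":0.4},
    {"dx":0.0065,"dy":0.006,"dz":-0.664,"roll":0,"gripper":0.4},
    {"dx":0.0065,"dy":0.006,"dz":-0.664,"roll":0,"gripper":0.4},
  ],
)

```text
clock: 13.5
ee_pos: [0.5356, 0.1801, 0.0153]
tool_rot: [[-1.0, 0.026, 0.003], [0.026, 1.0, 0.001], [-0.003, 0.001, -1.0]]
ft_force: [-0.2, -0.2, 0.2]
finger_gap: 0.0599
grasp_force: 0.0
```

Emit:
drive_tool(
  steps=[
    {"dx":0,"dy":0,"dz":-0.008,"roll":0,"gripper":0.4},
    {"dx":0,"dy":0,"dz":-0.008,"roll":0,"gripper":0.4},
    {"dx":0,"dy":0,"dz":-0.008,"roll":0,"gripper":-0.5},
    {"dx":0,"dy":0,"dz":-0.008,"roll":0,"gripper":-0.5},
    {"dx":0,"dy":0,"dz":-0.008,"roll":0,"gripper":-0.5},
    {"dx":0,"dy":0,"dz":-0.008,"roll":0,"gripper":-0.5},
  ],
  squeeze=30,
)

```text
clock: 14.1
ee_pos: [0.5381, 0.1806, 0.0161]
tool_rot: [[-1.0, 0.026, 0.008], [0.026, 1.0, 0.002], [-0.008, 0.002, -1.0]]
ft_force: [-2.6, -1.9, 25.3]
finger_gap: 0.0216
grasp_force: 12.8
```

Emit:
drive_tool(
  steps=[
    {"dx":0,"dy":0,"dz":0.04,"roll":0,"gripper":-0.5},
    {"dx":0,"dy":0,"dz":0.1,"roll":0,"gripper":0.4},
    {"dx":0,"dy":0,"dz":0.3,"roll":0,"gripper":1},
    {"dx":0,"dy":0,"dz":0.5,"roll":0,"gripper":1},
    {"dx":0,"dy":0,"dz":0.672,"roll":0,"gripper":1},
    {"dx":0,"dy":0,"dz":0.672,"roll":0,"gripper":1},
    {"dx":0,"dy":0,"dz":0.672,"roll":0,"gripper":1},
    {"dx":0,"dy":0,"dz":0.672,"roll":0,"gripper":1},
    {"dx":0,"dy":0,"dz":0.672,"roll":0,"gripper":1},
  ],
)

```text
clock: 15.0
ee_pos: [0.5329, 0.1793, 0.178]
tool_rot: [[-1.0, 0.026, -0.003], [0.026, 1.0, -0.001], [0.003, -0.001, -1.0]]
ft_force: [-0.3, -0.6, -0.9]
finger_gap: 0.0854
grasp_force: 0.0
```

Run:
```python
from h import *
s,p,c=look('w7.png','spacer1',(.05,.05,.008))
```

```text
ee [0.5329 0.1793 0.178 ] yaw of y 88.52 t 15.0
spacer1 0.76 [431.5, 178.2, 509.2, 238.5] rect [0.5264, 0.3154, 53.2325, 50.31, 78.9054] col [245.0, 247.0, 247.0] FIT ([526.68, 316.77, 78.91], np.float64(0.021))
spacer1 0.66 [437.6, 35.1, 519.5, 118.0] rect [0.4171, 0.3116, 52.0848, 51.2292, 76.461] col [85.0, 217.0, 113.0] FIT ([416.72, 312.87, 76.58], np.float64(0.029))
spacer1 0.62 [279.4, 195.0, 340.7, 252.8] rect [0.5356, 0.1776, 51.3913, 50.7543, 86.0242] col [246.0, 249.0, 249.0] FIT ([536.04, 177.18, 86.52], np.float64(0.036))
```

View pics/w7.png

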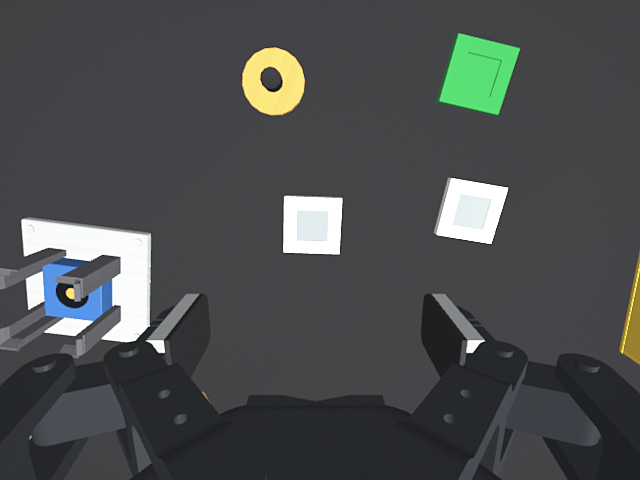

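Emit:
drive_tool(
  steps=[
    {"dx":0.0085,"dy":-0.013,"dz":-0.2,"roll":-0.022,"gripper":1},
    {"dx":0.0085,"dy":-0.013,"dz":-0.4,"roll":-0.022,"gripper":1},
    {"dx":0.0085,"dy":-0.013,"dz":-0.55,"roll":-0.022,"gripper":0.6},
    {"dx":0.0085,"dy":-0.013,"dz":-0.63,"roll":-0.022,"gripper":0.4},
    {"dx":0.0085,"dy":-0.013,"dz":-0.665,"roll":-0.022,"gripper":0.4},
    {"dx":0.0085,"dy":-0.013,"dz":-0.684,"roll":-0.022,"gripper":0.4},
    {"dx":0.0085,"dy":-0.013,"dz":-0.684,"roll":-0.022,"gripper":0.4},
    {"dx":0.0085,"dy":-0.013,"dz":-0.684,"roll":-0.022,"gripper":0.4},
    {"dx":0.0085,"dy":-0.013,"dz":-0.684,"roll":-0.022,"gripper":0.4},
    {"dx":0.0085,"dy":-0.013,"dz":-0.684,"roll":-0.022,"gripper":0.4},
  ],
)

```text
clock: 16.1
ee_pos: [0.5371, 0.1767, 0.0098]
tool_rot: [[-0.998, 0.06, 0.002], [0.06, 0.998, 0.001], [-0.002, 0.001, -1.0]]
ft_force: [1.1, 0.4, -0.2]
finger_gap: 0.0598
grasp_force: 0.0
```

Emit:
drive_tool(
  steps=[
    {"dx":0,"dy":0,"dz":-0.002,"roll":0,"gripper":0.1},
    {"dx":0,"dy":0,"dz":-0.002,"roll":0,"gripper":0.1},
    {"dx":0,"dy":0,"dz":-0.002,"roll":0,"gripper":0.1},
    {"dx":0,"dy":0,"dz":-0.002,"roll":0,"gripper":0.1},
  ],
  squeeze=30,
)

```text
clock: 16.5
ee_pos: [0.5368, 0.1766, 0.0094]
tool_rot: [[-0.998, 0.06, 0.001], [0.06, 0.998, 0.0], [-0.001, 0.001, -1.0]]
ft_force: [-1.5, -0.3, 6.1]
finger_gap: 0.0489
grasp_force: 29.9
```

Emit:
drive_tool(
  steps=[
    {"dx":0,"dy":0,"dz":0.1,"roll":0,"gripper":0.1},
    {"dx":0,"dy":0,"dz":0.3,"roll":0,"gripper":0.1},
    {"dx":0,"dy":0,"dz":0.5,"roll":0,"gripper":0.1},
    {"dx":0.15,"dy":-0.2,"dz":0.7,"roll":-0.065,"gripper":0.1},
    {"dx":0.372,"dy":-0.4,"dz":0.8,"roll":-0.065,"gripper":0.1},
    {"dx":0.372,"dy":-0.6,"dz":0.96,"roll":-0.065,"gripper":0.1},
    {"dx":0.372,"dy":-0.858,"dz":0.96,"roll":-0.065,"gripper":0.1},
    {"dx":0.372,"dy":-0.858,"dz":0.96,"roll":-0.065,"gripper":0.1},
    {"dx":0.372,"dy":-0.858,"dz":0.96,"roll":-0.065,"gripper":0.1},
    {"dx":0.372,"dy":-0.858,"dz":0.96,"roll":-0.065,"gripper":0.1},
  ],
)

```text
clock: 17.5
ee_pos: [0.6302, -0.0412, 0.2496]
tool_rot: [[-0.986, 0.166, 0.002], [0.166, 0.986, -0.001], [-0.002, -0.0, -1.0]]
ft_force: [0.1, 0.8, -0.4]
finger_gap: 0.0488
grasp_force: 31.6
```

Emit:
drive_tool(
  steps=[
    {"dx":0,"dy":0,"dz":0,"roll":0,"gripper":0.1},
    {"dx":0,"dy":0,"dz":0,"roll":0,"gripper":0.1},
    {"dx":0,"dy":0,"dz":0,"roll":0,"gripper":0.1},
  ],
)

```text
clock: 17.8
ee_pos: [0.6288, -0.0367, 0.2478]
tool_rot: [[-0.987, 0.16, -0.001], [0.16, 0.987, 0.0], [0.001, 0.0, -1.0]]
ft_force: [0.2, -0.4, -0.8]
finger_gap: 0.0485
grasp_force: 31.6
```

```bash
cat > hand.py <<'E'
from h import *
import sys
def run(name,dz,h=.008,lab='spacer1'):
    s=bot.get_state(); p=bot.get_image('wrist'); save(p,name); c=cam(p,s); e=np.array(s['ee_pos']); R=np.array(s['tool_rot'])
    print('ee',e.round(4),'yaw',round(np.degrees(np.arctan2(R[1,1],R[0,1])),2),'gap',s['finger_gap'])
    for d in bot.regions_of(p,lab):
        if d['bbox'][3]<270 or d['score']<.3: continue
        M=np.zeros(d['mask'].shape,np.uint8);cv2.fillConvexPoly(M,cv2.convexHull(max(cv2.findContours(d['mask'].astype(np.uint8),0,1)[0],key=len)),1)
        yaw=np.degrees(np.arctan2(R[1,1],R[0,1]))
        x,f=fit_box(c,M>0,(.05,.05,h),e[2]-dz,(e[0],e[1],yaw))
        print(round(d['score'],2),d['bbox'],x,f,'in tool',(R.T@(np.array([x[0]/1e3,x[1]/1e3,e[2]])-e)*1e3).round(2))
    return p,c
if __name__=='__main__':
    p,c=run(sys.argv[1],float(sys.argv[2]))
    for d in bot.regions_of(p,'cell_body')[:1]:
        r=mask_rect(c,d['mask'],.028); print('body',d['bbox'],r,fit_box(c,d['mask'],(.05,.05,.018),.01,(r[0],r[1],r[4])))
E
python3 hand.py w8.png .0094
```

```text
ee [ 0.6288 -0.0367  0.2478] yaw 80.8 gap 0.04847879068748616
0.8 [251.9, 238.3, 379.9, 359.2] [627.85, -35.73, 80.77] 0.03 in tool [1.08 0.79 0.  ]
body [286.2, 142.2, 336.4, 193.7] [0.5857, -0.032, 49.9752, 50.2709, 80.7705] ([585.96, -32.1, 80.62], np.float64(0.015))
```

Emit:
drive_tool(
  steps=[
    {"dx":-0.17,"dy":0.02,"dz":-0.2,"roll":0,"gripper":0.1},
    {"dx":-0.17,"dy":0.02,"dz":-0.4,"roll":0,"gripper":0.1},
    {"dx":-0.17,"dy":0.02,"dz":-0.592,"roll":0,"gripper":0.1},
    {"dx":-0.17,"dy":0.02,"dz":-0.592,"roll":0,"gripper":0.1},
    {"dx":-0.17,"dy":0.02,"dz":-0.592,"roll":0,"gripper":0.1},
    {"dx":-0.17,"dy":0.02,"dz":-0.592,"roll":0,"gripper":0.1},
    {"dx":-0.17,"dy":0.02,"dz":-0.592,"roll":0,"gripper":0.1},
    {"dx":-0.17,"dy":0.02,"dz":-0.592,"roll":0,"gripper":0.1},
    {"dx":-0.17,"dy":0.02,"dz":-0.592,"roll":0,"gripper":0.1},
    {"dx":-0.17,"dy":0.02,"dz":-0.592,"roll":0,"gripper":0.1},
  ],
)

```text
clock: 18.95
ee_pos: [0.5873, -0.0331, 0.1011]
tool_rot: [[-0.987, 0.162, 0.001], [0.162, 0.987, -0.0], [-0.001, 0.0, -1.0]]
ft_force: [-0.4, -0.3, -0.7]
finger_gap: 0.0487
grasp_force: 31.6
```

Emit:
drive_tool(
  steps=[
    {"dx":0,"dy":0,"dz":-0.03,"roll":0,"gripper":0.1},
    {"dx":0,"dy":0,"dz":-0.06,"roll":0,"gripper":0.1},
    {"dx":0,"dy":0,"dz":-0.09,"roll":0,"gripper":0.1},
    {"dx":0,"dy":0,"dz":-0.11,"roll":0,"gripper":0.1},
    {"dx":0,"dy":0,"dz":-0.13,"roll":0,"gripper":0.1},
    {"dx":0,"dy":0,"dz":-0.15,"roll":0,"gripper":0.1},
    {"dx":0,"dy":0,"dz":-0.17,"roll":0,"gripper":0.1},
    {"dx":0,"dy":0,"dz":-0.18,"roll":0,"gripper":0.1},
    {"dx":0,"dy":0,"dz":-0.18,"roll":0,"gripper":0.1},
    {"dx":0,"dy":0,"dz":-0.18,"roll":0,"gripper":0.1},
  ],
)

```text
clock: 19.95
ee_pos: [0.5869, -0.0331, 0.0554]
tool_rot: [[-0.987, 0.162, 0.0], [0.162, 0.987, -0.0], [-0.0, 0.0, -1.0]]
ft_force: [-0.0, -0.5, -0.4]
finger_gap: 0.0483
grasp_force: 31.6
```

Emit:
drive_tool(
  steps=[
    {"dx":0,"dy":0,"dz":-0.02,"roll":0,"gripper":0.1},
    {"dx":0,"dy":0,"dz":-0.04,"roll":0,"gripper":0.1},
    {"dx":0,"dy":0,"dz":-0.055,"roll":0,"gripper":0.1},
    {"dx":0,"dy":0,"dz":-0.065,"roll":0,"gripper":0.1},
    {"dx":0,"dy":0,"dz":-0.068,"roll":0,"gripper":0.1},
    {"dx":0,"dy":0,"dz":-0.068,"roll":0,"gripper":0.1},
    {"dx":0,"dy":0,"dz":-0.068,"roll":0,"gripper":0.1},
  ],
)

```text
clock: 20.65
ee_pos: [0.5869, -0.0331, 0.0384]
tool_rot: [[-0.987, 0.162, 0.0], [0.162, 0.987, -0.0], [-0.0, -0.0, -1.0]]
ft_force: [-0.3, 0.0, -0.1]
finger_gap: 0.0486
grasp_force: 31.6
```

Emit:
drive_tool(
  steps=[
    {"dx":0,"dy":0,"dz":0,"roll":0,"gripper":0.5},
    {"dx":0,"dy":0,"dz":0,"roll":0,"gripper":0.5},
    {"dx":0,"dy":0,"dz":0,"roll":0,"gripper":0.5},
    {"dx":0,"dy":0,"dz":0.15,"roll":0,"gripper":0.5},
    {"dx":0,"dy":0,"dz":0.35,"roll":0,"gripper":0.5},
    {"dx":0,"dy":0,"dz":0.55,"roll":0,"gripper":1},
    {"dx":0.17,"dy":-0.028,"dz":0.65,"roll":0,"gripper":1},
    {"dx":0.17,"dy":-0.028,"dz":0.65,"roll":0,"gripper":1},
    {"dx":0.17,"dy":-0.028,"dz":0.65,"roll":0,"gripper":1},
    {"dx":0.17,"dy":-0.028,"dz":0.65,"roll":0,"gripper":1},
  ],
)

```text
clock: 21.65
ee_pos: [0.6279, -0.04, 0.1994]
tool_rot: [[-0.987, 0.162, -0.003], [0.162, 0.987, 0.0], [0.003, -0.0, -1.0]]
ft_force: [-0.6, 0.4, -0.3]
finger_gap: 0.0853
grasp_force: 0.0
```

Run:
```python
from h import *
s,p,c=look('w9.png','spacer1',(.05,.05,.008),.028,near=(.5857,-.032))
for l,z in (('spacer1',.008),('top_disc',.008)):
  for d in bot.regions_of(p,l):print(l,round(d['score'],2),d['bbox'],mask_rect(c,d['mask'],z))
p=bot.get_image('scene');c=cam(p)
for l,z in (('spacer1',.008),('top_disc',.008)):
  for d in bot.regions_of(p,l):print(l,round(d['score'],2),d['bbox'],mask_rect(c,d['mask'],z))
```

```text
ee [ 0.6279 -0.04    0.1994] yaw of y 80.69 t 21.65
spacer1 0.83 [263.5, 265.4, 292.9, 292.0] [0.5738, -0.0319, 53.0762, 55.9397, 79.2862]
spacer1 0.66 [398.1, 189.6, 420.2, 213.4] [0.5283, 0.3101, 53.4383, 57.4585, 77.2552]
top_disc 0.73 [314.2, 182.4, 334.7, 202.9] [0.419, 0.1454, 47.5685, 47.418, 24.5306]
```

Emit:
drive_tool(
  steps=[
    {"dx":-0.414,"dy":1,"dz":-0.08,"roll":-0.02,"gripper":1},
    {"dx":-0.414,"dy":1,"dz":-0.08,"roll":-0.02,"gripper":1},
    {"dx":-0.414,"dy":1,"dz":-0.08,"roll":-0.02,"gripper":1},
    {"dx":-0.414,"dy":1,"dz":-0.08,"roll":-0.02,"gripper":1},
    {"dx":-0.414,"dy":1,"dz":-0.08,"roll":-0.02,"gripper":1},
    {"dx":-0.414,"dy":1,"dz":-0.08,"roll":-0.02,"gripper":1},
  ],
)

```text
clock: 22.6
ee_pos: [0.5236, 0.2132, 0.1805]
tool_rot: [[-0.982, 0.189, -0.001], [0.189, 0.982, 0.001], [0.001, 0.001, -1.0]]
ft_force: [-0.4, -0.4, 0.2]
finger_gap: 0.0853
grasp_force: 0.0
```

Emit:
drive_tool(
  steps=[
    {"dx":0,"dy":0.42,"dz":0,"roll":0,"gripper":1},
    {"dx":0,"dy":0.42,"dz":0,"roll":0,"gripper":1},
    {"dx":0,"dy":0.42,"dz":0,"roll":0,"gripper":1},
    {"dx":0,"dy":0.42,"dz":0,"roll":0,"gripper":1},
    {"dx":0,"dy":0.42,"dz":0,"roll":0,"gripper":1},
    {"dx":0,"dy":0.42,"dz":0,"roll":0,"gripper":1},
    {"dx":0,"dy":0.42,"dz":0,"roll":0,"gripper":1},
    {"dx":0,"dy":0.42,"dz":0,"roll":0,"gripper":1},
  ],
)

```text
clock: 23.4
ee_pos: [0.526, 0.3139, 0.181]
tool_rot: [[-0.981, 0.194, 0.0], [0.194, 0.981, 0.0], [-0.0, 0.0, -1.0]]
ft_force: [0.5, 0.0, -0.3]
finger_gap: 0.0852
grasp_force: 0.0
```

Run:
```python
from h import *
s,p,c=look('w10.png','spacer1',(.05,.05,.008))
```

```text
ee [0.526  0.3139 0.181 ] yaw of y 78.81 t 23.4
spacer1 0.9 [286.3, 191.7, 347.3, 245.9] rect [0.5263, 0.3165, 50.1658, 49.8931, 78.7841] col [248.0, 251.0, 251.0] FIT ([526.8, 316.4, 79.26], np.float64(0.023))
spacer1 0.82 [255.9, 56.8, 316.5, 130.0] rect [0.4171, 0.3126, 50.603, 51.171, 76.2422] col [100.0, 233.0, 131.0] FIT ([416.84, 312.52, 76.68], np.float64(0.019))
```

Emit:
drive_tool(
  steps=[
    {"dx":0.005,"dy":0.003,"dz":-0.2,"roll":0.003,"gripper":1},
    {"dx":0.005,"dy":0.003,"dz":-0.4,"roll":0.003,"gripper":1},
    {"dx":0.005,"dy":0.003,"dz":-0.55,"roll":0.003,"gripper":0.6},
    {"dx":0.005,"dy":0.003,"dz":-0.63,"roll":0.003,"gripper":0.4},
    {"dx":0.005,"dy":0.003,"dz":-0.67,"roll":0.003,"gripper":0.4},
    {"dx":0.005,"dy":0.003,"dz":-0.69,"roll":0.003,"gripper":0.4},
    {"dx":0.005,"dy":0.003,"dz":-0.69,"roll":0.003,"gripper":0.4},
    {"dx":0.005,"dy":0.003,"dz":-0.69,"roll":0.003,"gripper":0.4},
    {"dx":0.005,"dy":0.003,"dz":-0.69,"roll":0.003,"gripper":0.4},
    {"dx":0.005,"dy":0.003,"dz":-0.69,"roll":0.003,"gripper":0.4},
  ],
)

```text
clock: 24.5
ee_pos: [0.5278, 0.3161, 0.0094]
tool_rot: [[-0.982, 0.188, 0.002], [0.188, 0.982, 0.001], [-0.001, 0.001, -1.0]]
ft_force: [-0.4, -0.7, -0.1]
finger_gap: 0.0597
grasp_force: 0.0
```

Emit:
drive_tool(
  steps=[
    {"dx":0,"dy":0,"dz":0,"roll":0,"gripper":0.1},
    {"dx":0,"dy":0,"dz":0,"roll":0,"gripper":0.1},
    {"dx":0,"dy":0,"dz":0,"roll":0,"gripper":0.1},
    {"dx":0,"dy":0,"dz":0,"roll":0,"gripper":0.1},
  ],
)

```text
clock: 24.9
ee_pos: [0.5275, 0.316, 0.0093]
tool_rot: [[-0.982, 0.188, 0.001], [0.188, 0.982, 0.001], [-0.001, 0.001, -1.0]]
ft_force: [-2.2, -0.2, 5.1]
finger_gap: 0.0489
grasp_force: 30.6
```

Emit:
drive_tool(
  steps=[
    {"dx":0,"dy":0,"dz":0.1,"roll":0,"gripper":0.1},
    {"dx":0,"dy":0,"dz":0.3,"roll":0,"gripper":0.1},
    {"dx":0,"dy":0,"dz":0.5,"roll":0,"gripper":0.1},
    {"dx":0.15,"dy":-0.2,"dz":0.7,"roll":0.018,"gripper":0.1},
    {"dx":0.3,"dy":-0.4,"dz":0.8,"roll":0.018,"gripper":0.1},
    {"dx":0.409,"dy":-0.6,"dz":0.968,"roll":0.018,"gripper":0.1},
    {"dx":0.409,"dy":-0.8,"dz":0.968,"roll":0.018,"gripper":0.1},
    {"dx":0.409,"dy":-1,"dz":0.968,"roll":0.018,"gripper":0.1},
    {"dx":0.409,"dy":-1,"dz":0.968,"roll":0.018,"gripper":0.1},
  ],
)

```text
clock: 25.8
ee_pos: [0.6289, 0.0692, 0.2503]
tool_rot: [[-0.987, 0.16, 0.001], [0.16, 0.987, 0.0], [-0.001, 0.0, -1.0]]
ft_force: [1.0, 0.1, -0.5]
finger_gap: 0.0488
grasp_force: 31.5
```

Emit:
drive_tool(
  steps=[
    {"dx":0,"dy":-0.2,"dz":0,"roll":0,"gripper":0.1},
    {"dx":0,"dy":-0.415,"dz":0,"roll":0,"gripper":0.1},
    {"dx":0,"dy":-0.415,"dz":0,"roll":0,"gripper":0.1},
    {"dx":0,"dy":-0.415,"dz":0,"roll":0,"gripper":0.1},
    {"dx":0,"dy":-0.415,"dz":0,"roll":0,"gripper":0.1},
    {"dx":0,"dy":-0.415,"dz":0,"roll":0,"gripper":0.1},
    {"dx":0,"dy":-0.415,"dz":0,"roll":0,"gripper":0.1},
  ],
)

```text
clock: 26.5
ee_pos: [0.6285, -0.0313, 0.2493]
tool_rot: [[-0.987, 0.158, -0.0], [0.158, 0.987, 0.0], [0.0, 0.0, -1.0]]
ft_force: [-0.2, -0.3, -0.2]
finger_gap: 0.0484
grasp_force: 31.5
```

```bash
python3 hand.py w11.png .0093; python3 -c "
import cv2;a=cv2.imread('pics/w11.png')
cv2.imwrite('pics/w11c.png',cv2.resize(a[90:390,180:500],(640,600),interpolation=cv2.INTER_CUBIC))"
```

```text
ee [ 0.6285 -0.0313  0.2493] yaw 80.9 gap 0.04842160155457534
0.82 [249.0, 243.6, 378.5, 355.5] [627.87, -30.25, 80.92] 0.017 in tool [0.75 0.92 0.  ]
```

View pics/w11c.png

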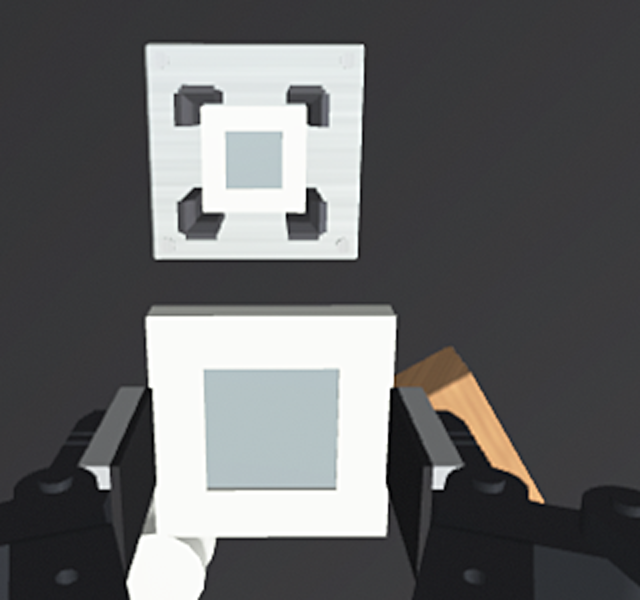

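The first spacer is seated square in the nest (crop 200–305, 105–210), and the second is held straight.

Emit:
drive_tool(
  steps=[
    {"dx":-0.169,"dy":-0.007,"dz":-0.2,"roll":-0.002,"gripper":0.1},
    {"dx":-0.169,"dy":-0.007,"dz":-0.4,"roll":-0.002,"gripper":0.1},
    {"dx":-0.169,"dy":-0.007,"dz":-0.5,"roll":-0.002,"gripper":0.1},
    {"dx":-0.169,"dy":-0.007,"dz":-0.59,"roll":-0.002,"gripper":0.1},
    {"dx":-0.169,"dy":-0.007,"dz":-0.59,"roll":-0.002,"gripper":0.1},
    {"dx":-0.169,"dy":-0.007,"dz":-0.59,"roll":-0.002,"gripper":0.1},
    {"dx":-0.169,"dy":-0.007,"dz":-0.59,"roll":-0.002,"gripper":0.1},
    {"dx":-0.169,"dy":-0.007,"dz":-0.59,"roll":-0.002,"gripper":0.1},
    {"dx":-0.169,"dy":-0.007,"dz":-0.59,"roll":-0.002,"gripper":0.1},
  ],
)

```text
clock: 27.55
ee_pos: [0.5872, -0.0346, 0.1031]
tool_rot: [[-0.987, 0.163, 0.002], [0.163, 0.987, -0.0], [-0.002, 0.0, -1.0]]
ft_force: [0.1, -0.4, 0.3]
finger_gap: 0.0487
grasp_force: 31.5
```

Emit:
drive_tool(
  steps=[
    {"dx":-0.001,"dy":0.005,"dz":-0.06,"roll":0,"gripper":0.1},
    {"dx":-0.001,"dy":0.005,"dz":-0.06,"roll":0,"gripper":0.1},
    {"dx":-0.001,"dy":0.005,"dz":-0.06,"roll":0,"gripper":0.1},
    {"dx":-0.001,"dy":0.005,"dz":-0.06,"roll":0,"gripper":0.1},
  ],
)

```text
clock: 27.95
ee_pos: [0.5863, -0.0334, 0.0875]
tool_rot: [[-0.987, 0.163, 0.001], [0.163, 0.987, -0.0], [-0.001, 0.0, -1.0]]
ft_force: [-0.2, 0.1, -0.4]
finger_gap: 0.0489
grasp_force: 31.5
```

Emit:
drive_tool(
  steps=[
    {"dx":0,"dy":0,"dz":-0.02,"roll":0,"gripper":0.1},
    {"dx":0,"dy":0,"dz":-0.04,"roll":0,"gripper":0.1},
    {"dx":0,"dy":0,"dz":-0.06,"roll":0,"gripper":0.1},
    {"dx":0,"dy":0,"dz":-0.08,"roll":0,"gripper":0.1},
    {"dx":0,"dy":0,"dz":-0.1,"roll":0,"gripper":0.1},
    {"dx":0,"dy":0,"dz":-0.12,"roll":0,"gripper":0.1},
    {"dx":0,"dy":0,"dz":-0.14,"roll":0,"gripper":0.1},
    {"dx":0,"dy":0,"dz":-0.155,"roll":0,"gripper":0.1},
    {"dx":0,"dy":0,"dz":-0.163,"roll":0,"gripper":0.1},
    {"dx":0,"dy":0,"dz":-0.163,"roll":0,"gripper":0.1},
  ],
)

```text
clock: 28.95
ee_pos: [0.5858, -0.0333, 0.0458]
tool_rot: [[-0.987, 0.163, -0.0], [0.163, 0.987, 0.0], [0.0, -0.0, -1.0]]
ft_force: [0.4, -0.6, -0.4]
finger_gap: 0.0488
grasp_force: 31.5
```

Emit:
drive_tool(
  steps=[
    {"dx":0,"dy":0,"dz":0,"roll":0,"gripper":0.1},
    {"dx":0,"dy":0,"dz":0,"roll":0,"gripper":0.1},
  ],
)

```text
clock: 29.15
ee_pos: [0.5862, -0.0333, 0.0463]
tool_rot: [[-0.987, 0.163, 0.0], [0.163, 0.987, -0.0], [-0.0, 0.0, -1.0]]
ft_force: [-0.1, 0.1, -0.3]
finger_gap: 0.0489
grasp_force: 31.5
```

Emit:
drive_tool(
  steps=[
    {"dx":0,"dy":0,"dz":-0.002,"roll":0,"gripper":0.5},
    {"dx":0,"dy":0,"dz":-0.002,"roll":0,"gripper":0.5},
    {"dx":0,"dy":0,"dz":-0.002,"roll":0,"gripper":0.5},
    {"dx":0,"dy":0,"dz":0.15,"roll":0,"gripper":0.5},
    {"dx":0,"dy":0,"dz":0.35,"roll":0,"gripper":0.5},
    {"dx":0,"dy":0,"dz":0.55,"roll":0,"gripper":1},
    {"dx":0.17,"dy":-0.028,"dz":0.65,"roll":0,"gripper":1},
    {"dx":0.17,"dy":-0.028,"dz":0.65,"roll":0,"gripper":1},
    {"dx":0.17,"dy":-0.028,"dz":0.65,"roll":0,"gripper":1},
    {"dx":0.17,"dy":-0.028,"dz":0.65,"roll":0,"gripper":1},
  ],
)

```text
clock: 30.15
ee_pos: [0.6271, -0.0402, 0.2071]
tool_rot: [[-0.987, 0.163, -0.003], [0.163, 0.987, 0.0], [0.003, -0.0, -1.0]]
ft_force: [-0.3, 0.6, -0.4]
finger_gap: 0.0854
grasp_force: 0.0
```

Run:
```python
from h import *
s,p,c=look('w12.png','spacer1',(.05,.05,.008),.036,near=(.5857,-.032))
p=bot.get_image('scene');c=cam(p)
for l,z in (('spacer1',.044),('spacer1',.008),('top_disc',.008)):
  for d in bot.regions_of(p,l):print(l,z,round(d['score'],2),d['bbox'],mask_rect(c,d['mask'],z))
```

```text
ee [ 0.6271 -0.0402  0.2071] yaw of y 80.6 t 30.15
spacer1 0.72 [282.9, 140.3, 348.7, 202.3] rect [0.5852, -0.0323, 50.7071, 49.9734, 80.578] col [236.0, 241.0, 241.0] FIT ([585.45, -32.13, 80.36], np.float64(0.017))
spacer1 0.044 0.95 [264.5, 264.9, 290.3, 288.0] [0.5866, -0.0363, 49.3965, 52.9889, 79.727]
spacer1 0.044 0.56 [375.5, 156.6, 397.5, 176.5] [0.4395, 0.2884, 49.4707, 53.6786, 77.9217]
spacer1 0.008 0.95 [264.5, 264.9, 290.3, 288.0] [0.5698, -0.0316, 51.2421, 54.9688, 79.727]
spacer1 0.008 0.56 [375.5, 156.6, 397.5, 176.5] [0.4173, 0.3053, 51.3192, 55.6843, 77.9218]
top_disc 0.008 0.56 [314.1, 183.6, 334.8, 199.8] [0.4196, 0.1441, 48.2249, 49.7485, 63.7229]
```

Emit:
drive_tool(
  steps=[
    {"dx":-0.85,"dy":0.75,"dz":0,"roll":0,"gripper":1},
    {"dx":-0.85,"dy":0.75,"dz":0,"roll":0,"gripper":1},
    {"dx":-0.85,"dy":0.75,"dz":0,"roll":0,"gripper":1},
    {"dx":-0.85,"dy":0.75,"dz":0,"roll":0,"gripper":1},
    {"dx":-0.85,"dy":0.75,"dz":0,"roll":0,"gripper":1},
    {"dx":-0.85,"dy":0.75,"dz":0,"roll":0,"gripper":1},
    {"dx":-0.85,"dy":0.75,"dz":0,"roll":0,"gripper":1},
    {"dx":-0.85,"dy":0.75,"dz":0,"roll":0,"gripper":1},
    {"dx":-0.85,"dy":0.75,"dz":0,"roll":0,"gripper":1},
    {"dx":-0.85,"dy":0.75,"dz":0,"roll":0,"gripper":1},
  ],
)

```text
clock: 31.45
ee_pos: [0.4167, 0.1466, 0.2085]
tool_rot: [[-0.986, 0.165, 0.0], [0.165, 0.986, -0.0], [-0.0, -0.0, -1.0]]
ft_force: [-0.1, -0.5, -0.4]
finger_gap: 0.0852
grasp_force: 0.0
```

```bash
cat >> h.py <<'E'
T=np.linspace(0,2*np.pi,40)
def cyl(r,a,b): return [[r*np.cos(t),r*np.sin(t),z] for t in T for z in(a,b)]
def fit_hull(c,m,B,z0,x0,S=4):
    M=np.zeros(m.shape,np.uint8);cv2.fillConvexPoly(M,cv2.convexHull(np.argwhere(m)[:,::-1].astype(np.int32)),1)
    M=cv2.resize(M,None,fx=S,fy=S,interpolation=cv2.INTER_NEAREST)
    B=np.array(B)
    def f(v):
        q=np.array([proj(c,[b[0]+v[0]/1e3,b[1]+v[1]/1e3,z0+b[2]]) for b in B])+.5
        r=np.zeros_like(M);cv2.fillConvexPoly(r,cv2.convexHull((q*S*16).astype(np.int32)),1,shift=4)
        return 1-(r&M).sum()/(r|M).sum()
    x=np.array(x0[:2])*1e3
    r=minimize(f,x,method='Nelder-Mead',options=dict(initial_simplex=x+np.array([[0,0],[5,0],[0,5]]),xatol=.05,fatol=1e-4))
    return r.x.round(2).tolist(),round(r.fun,3)
DISC=cyl(.025,0,.008)+cyl(.008,.008,.026)
E
cat > d.py <<'E'
from h import *
import sys
s=bot.get_state();p=bot.get_image('wrist');save(p,sys.argv[1]);c=cam(p,s);z0=float(sys.argv[2])
e=np.array(s['ee_pos']);R=np.array(s['tool_rot']);print('ee',e.round(4),'yaw',round(np.degrees(np.arctan2(R[1,1],R[0,1])),2))
if z0<-.5: z0=e[2]+z0+1
for d in bot.regions_of(p,'top_disc'):
    if d['score']<.4: continue
    r=mask_rect(c,d['mask'],z0+.008);x,f=fit_hull(c,d['mask'],DISC,z0,r)
    print(round(d['score'],2),d['bbox'],r,'FIT',x,f,'in tool',(R.T@(np.array([x[0]/1e3,x[1]/1e3,e[2]])-e)*1e3).round(2))
E
python3 d.py w13.png 0
```

```text
ee [0.4167 0.1466 0.2085] yaw 80.52
0.93 [290.1, 188.8, 342.9, 241.8] [0.4173, 0.1492, 48.3692, 48.9903, 80.4961] FIT [417.74, 149.25] 0.021 in tool [-0.56  2.75 -0.  ]
0.5 [191.0, 346.2, 232.9, 416.2] [0.5785, 0.0049, 42.6905, 89.1163, 80.4577] FIT [577.73, 8.41] 0.382 in tool [-1.8156e+02 -1.0981e+02  5.0000e-02]
```

Emit:
drive_tool(
  steps=[
    {"dx":0.004,"dy":0.008,"dz":-0.2,"roll":0,"gripper":0},
    {"dx":0.004,"dy":0.008,"dz":-0.4,"roll":0,"gripper":0},
    {"dx":0.004,"dy":0.008,"dz":-0.55,"roll":0,"gripper":0},
    {"dx":0.004,"dy":0.008,"dz":-0.65,"roll":0,"gripper":0},
    {"dx":0.004,"dy":0.008,"dz":-0.7,"roll":0,"gripper":0},
    {"dx":0.004,"dy":0.008,"dz":-0.74,"roll":0,"gripper":0},
    {"dx":0.004,"dy":0.008,"dz":-0.756,"roll":0,"gripper":0},
    {"dx":0.004,"dy":0.008,"dz":-0.756,"roll":0,"gripper":0},
    {"dx":0.004,"dy":0.008,"dz":-0.756,"roll":0,"gripper":0},
  ],
)

```text
clock: 32.45
ee_pos: [0.4177, 0.1493, 0.0202]
tool_rot: [[-0.987, 0.164, 0.001], [0.164, 0.987, 0.0], [-0.001, 0.001, -1.0]]
ft_force: [-0.8, 0.2, -0.5]
finger_gap: 0.0425
grasp_force: 0.0
```

Emit:
drive_tool(
  steps=[
    {"dx":0,"dy":0,"dz":0,"roll":0,"gripper":-0.8},
    {"dx":0,"dy":0,"dz":0,"roll":0,"gripper":-0.8},
    {"dx":0,"dy":0,"dz":0,"roll":0,"gripper":-0.8},
    {"dx":0,"dy":0,"dz":0,"roll":0,"gripper":-0.8},
    {"dx":0,"dy":0,"dz":0,"roll":0,"gripper":-0.8},
  ],
)

```text
clock: 32.95
ee_pos: [0.4176, 0.1494, 0.0203]
tool_rot: [[-0.987, 0.163, 0.001], [0.163, 0.987, 0.0], [-0.001, 0.001, -1.0]]
ft_force: [-1.1, -0.3, 5.5]
finger_gap: 0.0145
grasp_force: 29.2
```

Emit:
drive_tool(
  steps=[
    {"dx":0,"dy":0,"dz":0.1,"roll":0,"gripper":-0.8},
    {"dx":0,"dy":0,"dz":0.3,"roll":0,"gripper":-0.8},
    {"dx":0,"dy":0,"dz":0.5,"roll":0,"gripper":-0.8},
    {"dx":0.15,"dy":-0.15,"dz":0.65,"roll":0,"gripper":-0.8},
    {"dx":0.3,"dy":-0.3,"dz":0.8,"roll":0,"gripper":-0.8},
    {"dx":0.45,"dy":-0.45,"dz":0.92,"roll":0,"gripper":-0.8},
    {"dx":0.6,"dy":-0.6,"dz":0.92,"roll":0,"gripper":-0.8},
    {"dx":0.75,"dy":-0.758,"dz":0.92,"roll":0,"gripper":-0.8},
    {"dx":0.845,"dy":-0.758,"dz":0.92,"roll":0,"gripper":-0.8},
    {"dx":0.845,"dy":-0.758,"dz":0.92,"roll":0,"gripper":-0.8},
  ],
)

```text
clock: 33.95
ee_pos: [0.6316, -0.0435, 0.249]
tool_rot: [[-0.986, 0.166, 0.002], [0.166, 0.986, -0.001], [-0.002, -0.001, -1.0]]
ft_force: [-0.9, 0.7, -2.1]
finger_gap: 0.0143
grasp_force: 29.6
```

Emit:
drive_tool(
  steps=[
    {"dx":0,"dy":0,"dz":0,"roll":0,"gripper":-0.8},
    {"dx":0,"dy":0,"dz":0,"roll":0,"gripper":-0.8},
    {"dx":0,"dy":0,"dz":0,"roll":0,"gripper":-0.8},
    {"dx":0,"dy":0,"dz":0,"roll":0,"gripper":-0.8},
  ],
)

```text
clock: 34.35
ee_pos: [0.6273, -0.0394, 0.2499]
tool_rot: [[-0.987, 0.162, -0.0], [0.162, 0.987, 0.0], [0.0, 0.0, -1.0]]
ft_force: [0.5, -0.1, -0.6]
finger_gap: 0.0143
grasp_force: 29.6
```

Run:
```python
from h import *
s,p,c=look('w14.png','spacer1',(.05,.05,.008),.036,near=(.5857,-.032))
e=np.array(s['ee_pos']);R=np.array(s['tool_rot']);z0=e[2]-.0203
q=p['color'].astype(int); b=np.zeros(q.shape[:2],np.uint8); b[200:400,230:400]=((q[...,0]-q[...,2])>60)[200:400,230:400]
n,l,st,_=cv2.connectedComponentsWithStats(b); print(st[1:][st[1:,4]>100])
g=l==1+st[1:,4].argmax()
# disc rim: top circle only rows visible; fit with disc hull without knob
x,f=fit_hull(c,g,cyl(.025,0,.008),z0,e); print(x,f,'in tool',(R.T@(np.array([x[0]/1e3,x[1]/1e3,e[2]])-e)*1e3).round(2))
cv2.imwrite('pics/w14c.png',cv2.resize(cv2.imread('pics/w14.png')[90:390,160:480],(640,600)))
```

```text
ee [ 0.6273 -0.0394  0.2499] yaw of y 80.66 t 34.35
spacer1 0.63 [285.5, 142.9, 344.3, 196.7] rect [0.5859, -0.0317, 50.9967, 50.2989, 80.6414] col [236.0, 240.0, 240.0] FIT ([585.22, -32.17, 80.59], np.float64(0.021))
[[ 260  240  111   63 3880]
 [ 373  288   27   50  790]
 [ 297  325   37   21  540]]
[627.0, -38.54] 0.401 in tool [0.44 0.85 0.  ]
```

View pics/w14c.png

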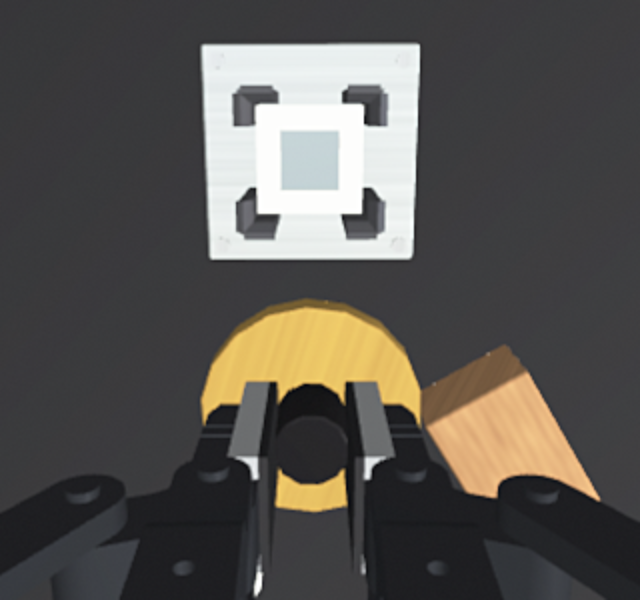

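Run:
```python
from h import *
s=bot.get_state();p=bot.get_image('wrist');c=cam(p,s)
e=np.array(s['ee_pos']);R=np.array(s['tool_rot']);z0=e[2]-.0203
q=p['color'].astype(int); b=np.zeros(q.shape[:2],np.uint8); b[200:400,230:371]=((q[...,0]-q[...,2])>60)[200:400,230:371]
x,f=fit_hull(c,b>0,cyl(.025,0,.008),z0,e); print(e,x,f,'in tool',(R.T@(np.array([x[0]/1e3,x[1]/1e3,e[2]])-e)*1e3).round(2))
```

```text
[ 0.62763681 -0.03961183  0.24998379] [627.72, -38.76] 0.083 in tool [0.06 0.85 0.  ]
```

Emit:
drive_tool(
  steps=[
    {"dx":-0.168,"dy":0.026,"dz":-0.2,"roll":0,"gripper":-0.8},
    {"dx":-0.168,"dy":0.026,"dz":-0.4,"roll":0,"gripper":-0.8},
    {"dx":-0.168,"dy":0.026,"dz":-0.5,"roll":0,"gripper":-0.8},
    {"dx":-0.168,"dy":0.026,"dz":-0.6,"roll":0,"gripper":-0.8},
    {"dx":-0.168,"dy":0.026,"dz":-0.6,"roll":0,"gripper":-0.8},
    {"dx":-0.168,"dy":0.026,"dz":-0.6,"roll":0,"gripper":-0.8},
    {"dx":-0.168,"dy":0.026,"dz":-0.6,"roll":0,"gripper":-0.8},
    {"dx":-0.168,"dy":0.026,"dz":-0.6,"roll":0,"gripper":-0.8},
    {"dx":-0.168,"dy":0.026,"dz":-0.6,"roll":0,"gripper":-0.8},
    {"dx":-0.168,"dy":0.026,"dz":-0.6,"roll":0,"gripper":-0.8},
  ],
)

```text
clock: 35.5
ee_pos: [0.5868, -0.0338, 0.1004]
tool_rot: [[-0.987, 0.163, 0.001], [0.163, 0.987, -0.0], [-0.001, 0.0, -1.0]]
ft_force: [0.6, 0.6, -1.5]
finger_gap: 0.0145
grasp_force: 29.5
```

Emit:
drive_tool(
  steps=[
    {"dx":-0.003,"dy":0.002,"dz":-0.02,"roll":0,"gripper":-0.8},
    {"dx":-0.003,"dy":0.002,"dz":-0.04,"roll":0,"gripper":-0.8},
    {"dx":-0.003,"dy":0.002,"dz":-0.06,"roll":0,"gripper":-0.8},
    {"dx":-0.003,"dy":0.002,"dz":-0.08,"roll":0,"gripper":-0.8},
    {"dx":-0.003,"dy":0.002,"dz":-0.1,"roll":0,"gripper":-0.8},
    {"dx":-0.003,"dy":0.002,"dz":-0.12,"roll":0,"gripper":-0.8},
    {"dx":-0.003,"dy":0.002,"dz":-0.136,"roll":0,"gripper":-0.8},
    {"dx":-0.003,"dy":0.002,"dz":-0.138,"roll":0,"gripper":-0.8},
    {"dx":-0.003,"dy":0.002,"dz":-0.138,"roll":0,"gripper":-0.8},
    {"dx":-0.003,"dy":0.002,"dz":-0.138,"roll":0,"gripper":-0.8},
  ],
)

```text
clock: 36.5
ee_pos: [0.5856, -0.0333, 0.0652]
tool_rot: [[-0.987, 0.163, 0.0], [0.163, 0.987, -0.0], [-0.0, 0.0, -1.0]]
ft_force: [-1.1, 0.8, 0.3]
finger_gap: 0.0142
grasp_force: 29.6
```

Emit:
drive_tool(
  steps=[
    {"dx":0,"dy":0,"dz":-0.002,"roll":0,"gripper":-0.3},
    {"dx":0,"dy":0,"dz":0,"roll":0,"gripper":-0.3},
    {"dx":0,"dy":0,"dz":0,"roll":0,"gripper":-0.3},
    {"dx":0,"dy":0,"dz":0.15,"roll":0,"gripper":-0.3},
    {"dx":0,"dy":0,"dz":0.35,"roll":0,"gripper":0},
    {"dx":0,"dy":0,"dz":0.6,"roll":0,"gripper":1},
    {"dx":0.17,"dy":-0.028,"dz":0.6,"roll":0,"gripper":1},
    {"dx":0.17,"dy":-0.028,"dz":0.6,"roll":0,"gripper":1},
    {"dx":0.17,"dy":-0.028,"dz":0.6,"roll":0,"gripper":1},
    {"dx":0.17,"dy":-0.028,"dz":0.6,"roll":0,"gripper":1},
  ],
)

```text
clock: 37.5
ee_pos: [0.6267, -0.0402, 0.214]
tool_rot: [[-0.987, 0.163, -0.002], [0.163, 0.987, 0.0], [0.002, -0.0, -1.0]]
ft_force: [0.3, -0.5, -0.1]
finger_gap: 0.0855
grasp_force: 0.0
```

```bash
python3 d.py w15.png .044; python3 -c "
import cv2;a=cv2.imread('pics/w15.png')
cv2.imwrite('pics/w15c.png',cv2.resize(a[80:280,210:450],(720,600),interpolation=cv2.INTER_CUBIC))"
```

```text
ee [ 0.6267 -0.0402  0.214 ] yaw 80.6
0.7 [286.1, 143.0, 344.1, 207.6] [0.586, -0.0323, 48.8243, 49.1468, 81.8314] FIT [585.77, -32.09] 0.027 in tool [41.75  1.31  0.1 ]
```

View pics/w15c.png

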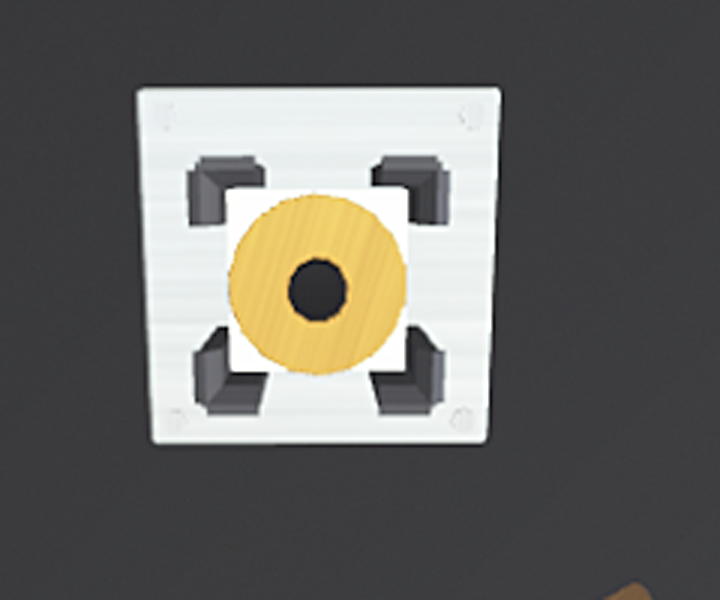

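The stack is complete: the disc is centred with its knob up on the second spacer, square between the guides. Next I'll go to the stylus stand.

Emit:
drive_tool(
  steps=[
    {"dx":-0.7,"dy":-1,"dz":0.2,"roll":0,"gripper":1},
    {"dx":-0.7,"dy":-1,"dz":0.2,"roll":0,"gripper":1},
    {"dx":-0.7,"dy":-1,"dz":0.2,"roll":0,"gripper":1},
    {"dx":-0.7,"dy":-1,"dz":0.2,"roll":0,"gripper":1},
    {"dx":-0.7,"dy":-1,"dz":0.2,"roll":0,"gripper":1},
    {"dx":-0.7,"dy":-1,"dz":0.2,"roll":0,"gripper":1},
    {"dx":-0.7,"dy":-1,"dz":0.2,"roll":0,"gripper":1},
    {"dx":-0.7,"dy":-1,"dz":0.2,"roll":0,"gripper":1},
    {"dx":-0.7,"dy":-1,"dz":0.2,"roll":0,"gripper":1},
    {"dx":-0.7,"dy":-1,"dz":0.2,"roll":0,"gripper":1},
  ],
)

```text
clock: 38.6
ee_pos: [0.4535, -0.2889, 0.2645]
tool_rot: [[-0.987, 0.161, -0.001], [0.161, 0.987, 0.001], [0.001, 0.001, -1.0]]
ft_force: [-0.3, 0.9, 0.2]
finger_gap: 0.0857
grasp_force: 0.0
```

Emit:
drive_tool(
  steps=[
    {"dx":0,"dy":-0.15,"dz":0,"roll":0,"gripper":0.5},
    {"dx":0,"dy":-0.15,"dz":0,"roll":0,"gripper":0.5},
    {"dx":0,"dy":-0.15,"dz":0,"roll":0,"gripper":0.5},
    {"dx":0,"dy":-0.15,"dz":0,"roll":0,"gripper":0.5},
    {"dx":0,"dy":-0.15,"dz":0,"roll":0,"gripper":0.5},
  ],
)

```text
clock: 39.1
ee_pos: [0.4532, -0.3267, 0.2649]
tool_rot: [[-0.987, 0.162, -0.0], [0.162, 0.987, 0.0], [0.0, 0.0, -1.0]]
ft_force: [-0.2, -0.4, 0.2]
finger_gap: 0.064
grasp_force: 0.0
```

Run:
```python
from h import *
s=bot.get_state();p=bot.get_image('wrist');save(p,'w16.png');c=cam(p,s)
print(np.round(s['ee_pos'],4))
for d in bot.regions_of(p,'stylus'): print('stylus',round(d['score'],2),d['bbox'],fit_hull(c,d['mask'],cyl(.013,.042,.046)+cyl(.007,.046,.09),.008,mask_rect(c,d['mask'],.1)))
for d in bot.regions_of(p,'stand'):
    r=mask_rect(c,d['mask'],.05); print('stand',round(d['score'],2),d['bbox'],r,fit_hull(c,d['mask'],[[0,0,0]],0,r)[1] if 0 else '',fit_box(c,d['mask'],(.056,.056,.05),0,(r[0],r[1],r[4])))
for l in ('stand_mouth','button_top'):
  for d in bot.landmark_of(p,l): print(l,round(d['score'],2),d['centre'],ray(c,d['centre'],.05).round(4))
q=p['color'].astype(int); o=((q[...,0]-q[...,2])>90)&((q[...,0]-q[...,1])>50); n,l,st,ce=cv2.connectedComponentsWithStats(o.astype(np.uint8))
for i in range(1,n):
  if st[i,4]>60: print('orange/red',st[i],fit_hull(c,l==i,cyl(.007,.046,.09),.008,ray(c,ce[i],.08)))
```

```text
[ 0.4532 -0.3267  0.2649]
stylus 0.74 [301.2, 172.3, 326.3, 198.4] ([427.34, -323.06], np.float64(0.045))
stand 0.95 [281.8, 151.2, 345.4, 220.8] [0.427, -0.3232, 57.7344, 56.0215, 6.1583]  ([427.56, -323.1, 5.83], np.float64(0.194))
stand 0.63 [329.7, 37.9, 386.2, 101.7] [0.3309, -0.2688, 43.9212, 44.719, 6.6756]  ([337.51, -273.95, 6.55], np.float64(0.428))
stand_mouth 0.76 [311.7, 186.3] [ 0.4269 -0.3248  0.05  ]
stand_mouth 0.67 [355.3, 68.7] [ 0.3287 -0.2684  0.05  ]
stand_mouth 0.34 [343.3, 362.9] [ 0.6286 -0.3223  0.05  ]
button_top 0.43 [343.7, 358.3] [ 0.6228 -0.3211  0.05  ]
orange/red [305 180  17  21 225] ([426.98, -323.29], np.float64(0.072))
orange/red [336 350  13  11 105] ([585.85, -321.08], np.float64(0.753))
```

View pics/w16.png

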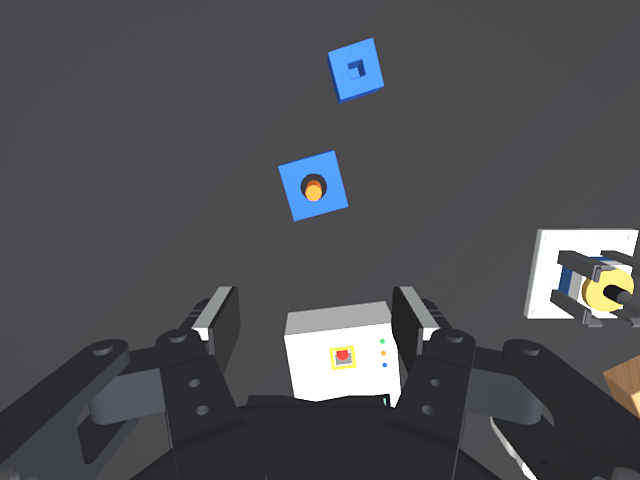

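Two things look like the stand: the larger blue block at wrist px (281–345,151–221), which measures about 56 mm and holds the orange stylus, and the small one at (330–386,38–102), about 44 mm and empty. The larger one is meant. I'll measure the button before picking up the stylus.

Emit:
drive_tool(
  steps=[
    {"dx":0.8,"dy":0,"dz":-0.2,"roll":0,"gripper":0},
    {"dx":0.8,"dy":0,"dz":-0.2,"roll":0,"gripper":0},
    {"dx":0.8,"dy":0,"dz":-0.2,"roll":0,"gripper":0},
    {"dx":0.8,"dy":0,"dz":-0.2,"roll":0,"gripper":0},
    {"dx":0.8,"dy":0,"dz":-0.2,"roll":0,"gripper":0},
    {"dx":0.8,"dy":0,"dz":-0.2,"roll":0,"gripper":0},
    {"dx":0.8,"dy":0,"dz":-0.2,"roll":0,"gripper":0},
    {"dx":0.8,"dy":0,"dz":-0.2,"roll":0,"gripper":0},
    {"dx":0.8,"dy":0,"dz":-0.2,"roll":0,"gripper":0},
    {"dx":0.8,"dy":0,"dz":-0.2,"roll":0,"gripper":0},
  ],
)

```text
clock: 40.35
ee_pos: [0.6524, -0.3283, 0.2165]
tool_rot: [[-0.986, 0.164, 0.001], [0.164, 0.986, -0.001], [-0.001, -0.001, -1.0]]
ft_force: [-0.2, -0.9, -0.4]
finger_gap: 0.0423
grasp_force: 0.0
```

Run:
```python
from h import *
s=bot.get_state();p=bot.get_image('wrist');save(p,'w17.png');c=cam(p,s)
print(np.round(s['ee_pos'],4))
q=p['color'].astype(int); r,g,b=q[...,0],q[...,1],q[...,2]
for nm,m,z in (('red',(r-g>80)&(r-b>80),.05),('yellow',(r-b>80)&(g-b>60),.055)):
  n,l,st,ce=cv2.connectedComponentsWithStats(m.astype(np.uint8))
  for i in range(1,n):
    if st[i,4]>60: print(nm,st[i],ray(c,ce[i],z).round(4),mask_rect(c,l==i,z))
for d in bot.landmark_of(p,'button_top'): print(round(d['score'],2),d['centre'],ray(c,d['centre'],.05).round(4))
cv2.imwrite('pics/w17c.png',cv2.resize(cv2.imread('pics/w17.png')[120:270,220:420],(800,600),interpolation=cv2.INTER_CUBIC))
```

```text
[ 0.6524 -0.3283  0.2165]
red [308 174  15  16 194] [ 0.6172 -0.3219  0.05  ] [0.6174, -0.3218, 11.8439, 12.5639, 80.5269]
yellow [296 164  38  38 537] [ 0.6171 -0.3222  0.055 ] [0.6175, -0.3222, 27.7952, 27.8377, 88.3842]
0.61 [312.8, 181.4] [ 0.617  -0.3236  0.05  ]
```

View pics/w17c.png

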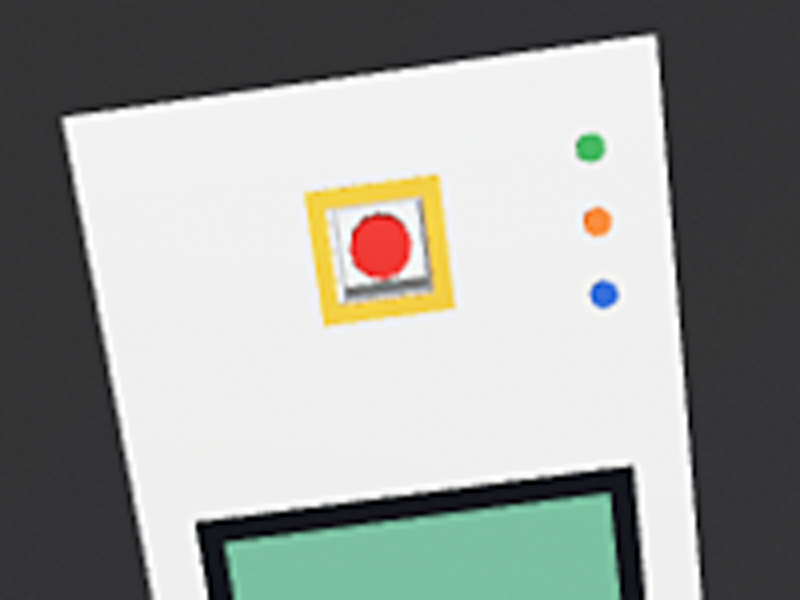

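Emit:
drive_tool(
  steps=[
    {"dx":-0.903,"dy":0.012,"dz":0,"roll":0,"gripper":0},
    {"dx":-0.903,"dy":0.012,"dz":0,"roll":0,"gripper":0},
    {"dx":-0.903,"dy":0.012,"dz":0,"roll":0,"gripper":0},
    {"dx":-0.903,"dy":0.012,"dz":0,"roll":0,"gripper":0},
    {"dx":-0.903,"dy":0.012,"dz":0,"roll":0,"gripper":0},
    {"dx":-0.903,"dy":0.012,"dz":0,"roll":0,"gripper":0},
    {"dx":-0.903,"dy":0.012,"dz":0,"roll":0,"gripper":0},
    {"dx":-0.903,"dy":0.012,"dz":0,"roll":0,"gripper":0},
    {"dx":-0.903,"dy":0.012,"dz":0,"roll":0,"gripper":0},
    {"dx":-0.903,"dy":0.012,"dz":0,"roll":0,"gripper":0},
  ],
)

```text
clock: 41.45
ee_pos: [0.4281, -0.3247, 0.2147]
tool_rot: [[-0.987, 0.162, -0.0], [0.162, 0.987, 0.0], [0.0, 0.0, -1.0]]
ft_force: [0.4, -0.1, -0.7]
finger_gap: 0.0424
grasp_force: 0.0
```

Emit:
drive_tool(
  steps=[
    {"dx":0,"dy":0,"dz":0,"roll":0,"gripper":0},
    {"dx":0,"dy":0,"dz":0,"roll":0,"gripper":0},
  ],
)

```text
clock: 41.65
ee_pos: [0.4275, -0.3247, 0.2148]
tool_rot: [[-0.987, 0.163, -0.0], [0.163, 0.987, 0.0], [0.0, 0.0, -1.0]]
ft_force: [0.4, -0.3, -0.1]
finger_gap: 0.0431
grasp_force: 0.0
```

Run:
```python
from h import *
s=bot.get_state();p=bot.get_image('wrist');save(p,'w18.png');c=cam(p,s)
print(np.round(s['ee_pos'],4))
for d in bot.regions_of(p,'stylus'): print('stylus',round(d['score'],2),d['bbox'],fit_hull(c,d['mask'],cyl(.013,.042,.046)+cyl(.007,.046,.09),.008,mask_rect(c,d['mask'],.1)))
q=p['color'].astype(int); o=((q[...,0]-q[...,2])>90)&((q[...,0]-q[...,1])>50); n,l,st,ce=cv2.connectedComponentsWithStats(o.astype(np.uint8))
for i in range(1,n):
  if st[i,4]>60: print('orange/red',st[i],fit_hull(c,l==i,cyl(.007,.046,.09),.008,ray(c,ce[i],.08)))
```

```text
[ 0.4275 -0.3247  0.2148]
orange/red [307 216  19  21 209] ([423.29, -322.66], np.float64(0.318))
```

Emit:
drive_tool(
  steps=[
    {"dx":-0.001,"dy":0.003,"dz":-0.2,"roll":0,"gripper":0},
    {"dx":-0.001,"dy":0.003,"dz":-0.35,"roll":0,"gripper":0},
    {"dx":-0.001,"dy":0.003,"dz":-0.47,"roll":0,"gripper":0},
    {"dx":-0.001,"dy":0.003,"dz":-0.55,"roll":0,"gripper":0},
    {"dx":-0.001,"dy":0.003,"dz":-0.593,"roll":0,"gripper":0},
    {"dx":-0.001,"dy":0.003,"dz":-0.593,"roll":0,"gripper":0},
    {"dx":-0.001,"dy":0.003,"dz":-0.593,"roll":0,"gripper":0},
    {"dx":-0.001,"dy":0.003,"dz":-0.593,"roll":0,"gripper":0},
    {"dx":-0.001,"dy":0.003,"dz":-0.593,"roll":0,"gripper":0},
  ],
)

```text
clock: 42.65
ee_pos: [0.4278, -0.3247, 0.068]
tool_rot: [[-0.987, 0.163, 0.002], [0.163, 0.987, -0.001], [-0.002, -0.001, -1.0]]
ft_force: [0.3, -0.6, 0.2]
finger_gap: 0.0426
grasp_force: 0.0
```

Emit:
drive_tool(
  steps=[
    {"dx":0,"dy":0,"dz":0,"roll":0,"gripper":-0.9},
    {"dx":0,"dy":0,"dz":0,"roll":0,"gripper":-0.9},
    {"dx":0,"dy":0,"dz":0,"roll":0,"gripper":-0.9},
    {"dx":0,"dy":0,"dz":0,"roll":0,"gripper":-0.9},
    {"dx":0,"dy":0,"dz":0,"roll":0,"gripper":-0.9},
  ],
  squeeze=50,
)

```text
clock: 43.15
ee_pos: [0.4272, -0.3242, 0.0674]
tool_rot: [[-0.987, 0.163, 0.001], [0.163, 0.987, -0.0], [-0.001, -0.0, -1.0]]
ft_force: [-0.8, 1.4, 5.6]
finger_gap: 0.0126
grasp_force: 48.6
```

Emit:
drive_tool(
  steps=[
    {"dx":0,"dy":0,"dz":0.1,"roll":0,"gripper":-0.9},
    {"dx":0,"dy":0,"dz":0.25,"roll":0,"gripper":-0.9},
    {"dx":0,"dy":0,"dz":0.4,"roll":0,"gripper":-0.9},
    {"dx":0,"dy":0,"dz":0.4,"roll":0,"gripper":-0.9},
    {"dx":0.15,"dy":0.006,"dz":0.4,"roll":0,"gripper":-0.9},
    {"dx":0.3,"dy":0.006,"dz":0.4,"roll":0,"gripper":-0.9},
    {"dx":0.45,"dy":0.006,"dz":0.4,"roll":0,"gripper":-0.9},
    {"dx":0.6,"dy":0.006,"dz":0.4,"roll":0,"gripper":-0.9},
    {"dx":0.7,"dy":0.006,"dz":0.4,"roll":0,"gripper":-0.9},
    {"dx":0.76,"dy":0.006,"dz":0.4,"roll":0,"gripper":-0.9},
  ],
)

```text
clock: 44.15
ee_pos: [0.6186, -0.322, 0.165]
tool_rot: [[-0.987, 0.162, -0.001], [0.162, 0.987, 0.001], [0.001, 0.0, -1.0]]
ft_force: [0.7, -0.3, -1.0]
finger_gap: 0.0127
grasp_force: 48.7
```

Emit:
drive_tool(
  steps=[
    {"dx":0,"dy":0,"dz":0,"roll":0,"gripper":-0.9},
    {"dx":0,"dy":0,"dz":0,"roll":0,"gripper":-0.9},
    {"dx":0,"dy":0,"dz":0,"roll":0,"gripper":-0.9},
    {"dx":0,"dy":0,"dz":0,"roll":0,"gripper":-0.9},
  ],
)

```text
clock: 44.55
ee_pos: [0.616, -0.3227, 0.1669]
tool_rot: [[-0.986, 0.164, -0.0], [0.164, 0.986, 0.0], [0.0, 0.0, -1.0]]
ft_force: [-0.3, -0.2, 0.0]
finger_gap: 0.0129
grasp_force: 48.7
```

Run:
```python
from h import *
s=bot.get_state();print(np.round(s['ee_pos'],4))
tip=np.array(s['ee_pos'])-[0,0,.0594]
for n in ('scene','side'):
    p=bot.get_image(n);c=cam(p)
    print(n,'expected tip',proj(c,tip).round(1),'button',proj(c,[.6173,-.322,.05]).round(1))
    for d in bot.landmark_of(p,'stylus'): print(round(d['score'],2),d['centre'],ray(c,d['centre'],tip[2]).round(4))
    if n=='side':
        u,v=proj(c,tip).astype(int); cv2.imwrite('pics/s2c.png',cv2.resize(cv2.cvtColor(p['color'][v-80:v+70,u-80:u+100],cv2.COLOR_RGB2BGR),(720,600),interpolation=cv2.INTER_CUBIC)); print('crop origin',u-80,v-80)
```

```text
[ 0.616  -0.3227  0.1669]
scene expected tip [134.9 338.2] button [144.9 348.8]
0.66 [133.0, 335.5] [ 0.6096 -0.3242  0.1075]
0.5 [280.0, 276.7] [ 0.62   -0.0442  0.1075]
0.21 [282.8, 278.1] [ 0.6249 -0.0406  0.1075]
side expected tip [392.7 374. ] button [389.3 394.7]
0.7 [394.8, 376.3] [ 0.6179 -0.3275  0.1075]
crop origin 312 294
```

View pics/s2c.png

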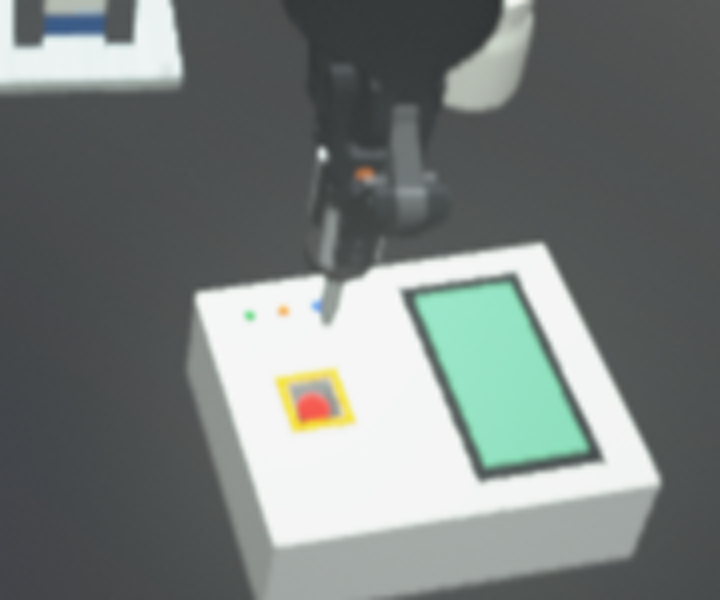

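Emit:
drive_tool(
  steps=[
    {"dx":0.005,"dy":0,"dz":-0.08,"roll":0,"gripper":-0.9},
    {"dx":0.005,"dy":0,"dz":-0.14,"roll":0,"gripper":-0.9},
    {"dx":0.005,"dy":0,"dz":-0.18,"roll":0,"gripper":-0.9},
    {"dx":0.005,"dy":0,"dz":-0.2,"roll":0,"gripper":-0.9},
    {"dx":0.005,"dy":0,"dz":-0.2,"roll":0,"gripper":-0.9},
    {"dx":0.005,"dy":0,"dz":-0.2,"roll":0,"gripper":-0.9},
    {"dx":0.005,"dy":0,"dz":-0.2,"roll":0,"gripper":-0.9},
    {"dx":0.005,"dy":0,"dz":-0.2,"roll":0,"gripper":-0.9},
  ],
)

```text
clock: 45.55
ee_pos: [0.6186, -0.3228, 0.1175]
tool_rot: [[-0.987, 0.163, 0.001], [0.163, 0.987, -0.001], [-0.001, -0.0, -1.0]]
ft_force: [-0.2, 0.3, 0.1]
finger_gap: 0.0129
grasp_force: 48.7
```

Emit:
drive_tool(
  steps=[
    {"dx":0,"dy":0,"dz":-0.008,"roll":0,"gripper":-0.9},
    {"dx":0,"dy":0,"dz":-0.016,"roll":0,"gripper":-0.9},
    {"dx":0,"dy":0,"dz":-0.024,"roll":0,"gripper":-0.9},
    {"dx":0,"dy":0,"dz":-0.03,"roll":0,"gripper":-0.9},
    {"dx":0,"dy":0,"dz":-0.036,"roll":0,"gripper":-0.9},
    {"dx":0,"dy":0,"dz":-0.036,"roll":0,"gripper":-0.9},
    {"dx":0,"dy":0,"dz":-0.036,"roll":0,"gripper":-0.9},
  ],
)

```text
clock: 46.25
ee_pos: [0.6182, -0.3225, 0.1079]
tool_rot: [[-0.987, 0.163, -0.0], [0.163, 0.987, 0.0], [0.0, 0.0, -1.0]]
ft_force: [-0.4, -0.8, 0.7]
finger_gap: 0.0128
grasp_force: 48.7
```

Emit:
drive_tool(
  steps=[
    {"dx":-0.002,"dy":0,"dz":-0.004,"roll":0,"gripper":-0.9},
    {"dx":-0.002,"dy":0,"dz":-0.008,"roll":0,"gripper":-0.9},
    {"dx":-0.002,"dy":0,"dz":-0.01,"roll":0,"gripper":-0.9},
    {"dx":-0.002,"dy":0,"dz":-0.01,"roll":0,"gripper":-0.9},
    {"dx":-0.002,"dy":0,"dz":-0.01,"roll":0,"gripper":-0.9},
  ],
)

```text
clock: 46.75
ee_pos: [0.618, -0.3225, 0.1055]
tool_rot: [[-0.987, 0.163, 0.001], [0.163, 0.987, -0.0], [-0.001, 0.0, -1.0]]
ft_force: [-0.2, 0.5, 2.6]
finger_gap: 0.0123
grasp_force: 48.7
```

Emit:
drive_tool(
  steps=[
    {"dx":0,"dy":0,"dz":-0.002,"roll":0,"gripper":-0.9},
    {"dx":0,"dy":0,"dz":-0.004,"roll":0,"gripper":-0.9},
    {"dx":0,"dy":0,"dz":-0.004,"roll":0,"gripper":-0.9},
    {"dx":0,"dy":0,"dz":-0.004,"roll":0,"gripper":-0.9},
  ],
)

```text
clock: 47.15
ee_pos: [0.6179, -0.3226, 0.1044]
tool_rot: [[-0.987, 0.163, 0.0], [0.163, 0.987, -0.0], [-0.0, 0.0, -1.0]]
ft_force: [-0.3, 1.1, 3.7]
finger_gap: 0.0127
grasp_force: 48.8
```

Emit:
drive_tool(
  steps=[
    {"dx":0,"dy":0,"dz":-0.003,"roll":0,"gripper":-0.9},
    {"dx":0,"dy":0,"dz":-0.003,"roll":0,"gripper":-0.9},
    {"dx":0,"dy":0,"dz":-0.003,"roll":0,"gripper":-0.9},
  ],
)

```text
clock: 47.45
ee_pos: [0.618, -0.3226, 0.1042]
tool_rot: [[-0.987, 0.163, 0.001], [0.163, 0.987, -0.0], [-0.001, -0.0, -1.0]]
ft_force: [-0.7, 0.7, 5.2]
finger_gap: 0.0127
grasp_force: 49.1
```

Emit:
drive_tool(
  steps=[
    {"dx":0,"dy":0,"dz":-0.003,"roll":0,"gripper":-0.9},
    {"dx":0,"dy":0,"dz":-0.003,"roll":0,"gripper":-0.9},
    {"dx":0,"dy":0,"dz":-0.003,"roll":0,"gripper":-0.9},
  ],
)

```text
clock: 47.75
ee_pos: [0.6181, -0.3227, 0.104]
tool_rot: [[-0.987, 0.163, 0.001], [0.163, 0.987, -0.0], [-0.001, -0.0, -1.0]]
ft_force: [-0.7, 2.0, 9.6]
finger_gap: 0.0128
grasp_force: 49.4
```

The force jumped to 9.6 N while z stopped, so the button is bottomed out. I'll back off and return the stylus.

Emit:
drive_tool(
  steps=[
    {"dx":0,"dy":0,"dz":0.02,"roll":0,"gripper":-0.9},
    {"dx":0,"dy":0,"dz":0.1,"roll":0,"gripper":-0.9},
    {"dx":0,"dy":0,"dz":0.25,"roll":0,"gripper":-0.9},
    {"dx":0,"dy":0,"dz":0.25,"roll":0,"gripper":-0.9},
    {"dx":-0.2,"dy":-0.006,"dz":0.25,"roll":0,"gripper":-0.9},
    {"dx":-0.4,"dy":-0.006,"dz":0.25,"roll":0,"gripper":-0.9},
    {"dx":-0.55,"dy":-0.006,"dz":0.25,"roll":0,"gripper":-0.9},
    {"dx":-0.68,"dy":-0.006,"dz":0.25,"roll":0,"gripper":-0.9},
    {"dx":-0.763,"dy":-0.006,"dz":0.25,"roll":0,"gripper":-0.9},
    {"dx":-0.763,"dy":-0.006,"dz":0.25,"roll":0,"gripper":-0.9},
  ],
)

```text
clock: 48.75
ee_pos: [0.4236, -0.3236, 0.1646]
tool_rot: [[-0.986, 0.166, -0.003], [0.166, 0.986, 0.001], [0.003, 0.0, -1.0]]
ft_force: [0.2, -0.5, -0.4]
finger_gap: 0.0127
grasp_force: 48.7
```

Emit:
drive_tool(
  steps=[
    {"dx":0,"dy":0,"dz":0,"roll":0,"gripper":-0.9},
    {"dx":0,"dy":0,"dz":0,"roll":0,"gripper":-0.9},
    {"dx":0,"dy":0,"dz":0,"roll":0,"gripper":-0.9},
    {"dx":0,"dy":0,"dz":0,"roll":0,"gripper":-0.9},
  ],
)

```text
clock: 49.15
ee_pos: [0.4277, -0.324, 0.1651]
tool_rot: [[-0.987, 0.162, -0.0], [0.162, 0.987, 0.0], [0.0, 0.0, -1.0]]
ft_force: [0.1, 0.7, 0.4]
finger_gap: 0.0129
grasp_force: 48.7
```

Emit:
drive_tool(
  steps=[
    {"dx":-0.001,"dy":-0.001,"dz":-0.1,"roll":0,"gripper":-0.9},
    {"dx":-0.001,"dy":-0.001,"dz":-0.16,"roll":0,"gripper":-0.9},
    {"dx":-0.001,"dy":-0.001,"dz":-0.22,"roll":0,"gripper":-0.9},
    {"dx":-0.001,"dy":-0.001,"dz":-0.28,"roll":0,"gripper":-0.9},
    {"dx":-0.001,"dy":-0.001,"dz":-0.34,"roll":0,"gripper":-0.9},
    {"dx":-0.001,"dy":-0.001,"dz":-0.37,"roll":0,"gripper":-0.9},
    {"dx":-0.001,"dy":-0.001,"dz":-0.386,"roll":0,"gripper":-0.9},
    {"dx":-0.001,"dy":-0.001,"dz":-0.39,"roll":0,"gripper":-0.9},
    {"dx":-0.001,"dy":-0.001,"dz":-0.39,"roll":0,"gripper":-0.9},
    {"dx":-0.001,"dy":-0.001,"dz":-0.39,"roll":0,"gripper":-0.9},
  ],
)

```text
clock: 50.15
ee_pos: [0.4272, -0.3247, 0.0685]
tool_rot: [[-0.987, 0.163, 0.001], [0.163, 0.987, -0.001], [-0.001, -0.001, -1.0]]
ft_force: [-0.2, -0.6, -0.7]
finger_gap: 0.013
grasp_force: 48.7
```

Emit:
drive_tool(
  steps=[
    {"dx":0,"dy":0,"dz":-0.003,"roll":0,"gripper":-0.9},
    {"dx":0,"dy":0,"dz":-0.003,"roll":0,"gripper":-0.2},
    {"dx":0,"dy":0,"dz":-0.003,"roll":0,"gripper":0},
    {"dx":0,"dy":0,"dz":-0.003,"roll":0,"gripper":0},
    {"dx":0,"dy":0,"dz":-0.003,"roll":0,"gripper":0},
    {"dx":0,"dy":0,"dz":0.15,"roll":0,"gripper":0},
    {"dx":0,"dy":0,"dz":0.35,"roll":0,"gripper":0},
    {"dx":0,"dy":0,"dz":0.6,"roll":0,"gripper":0},
    {"dx":0.2,"dy":0,"dz":0.7,"roll":0,"gripper":0},
    {"dx":0.2,"dy":0,"dz":0.7,"roll":0,"gripper":0},
  ],
)

```text
clock: 51.15
ee_pos: [0.481, -0.3258, 0.2478]
tool_rot: [[-0.987, 0.163, 0.008], [0.163, 0.987, -0.004], [-0.009, -0.003, -1.0]]
ft_force: [-0.6, 0.1, 0.0]
finger_gap: 0.0426
grasp_force: 0.0
```

Emit:
drive_tool(
  steps=[
    {"dx":0.1,"dy":0.2,"dz":0.1,"roll":0,"gripper":0},
    {"dx":0.1,"dy":0.2,"dz":0.1,"roll":0,"gripper":0},
    {"dx":0.1,"dy":0.2,"dz":0.1,"roll":0,"gripper":0},
    {"dx":0.1,"dy":0.2,"dz":0.1,"roll":0,"gripper":0},
    {"dx":0.1,"dy":0.2,"dz":0.1,"roll":0,"gripper":0},
    {"dx":0.1,"dy":0.2,"dz":0.1,"roll":0,"gripper":0},
  ],
)

```text
clock: 51.75
ee_pos: [0.5008, -0.2749, 0.267]
tool_rot: [[-0.986, 0.165, -0.001], [0.165, 0.986, 0.0], [0.001, 0.0, -1.0]]
ft_force: [-1.1, 0.4, 0.4]
finger_gap: 0.0426
grasp_force: 0.0
```

Run:
```python
from h import *
s=bot.get_state();p=bot.get_image('wrist');save(p,'w20.png');c=cam(p,s);print(np.round(s['ee_pos'],3))
for d in bot.regions_of(p,'stylus'): print('stylus',round(d['score'],2),d['bbox'],fit_hull(c,d['mask'],cyl(.013,.042,.046)+cyl(.007,.046,.09),.008,mask_rect(c,d['mask'],.1)))
for d in bot.regions_of(p,'top_disc'): print('disc',round(d['score'],2),d['bbox'],fit_hull(c,d['mask'],DISC,.044,mask_rect(c,d['mask'],.052)))
q=bot.get_image('scene');c=cam(q);save(q,'scene9.png')
for l,z in (('spacer1',.008),('cell_body',.018),('top_disc',.052),('stylus',.1)):
  for d in bot.regions_of(q,l): print(l,round(d['score'],2),d['bbox'],mask_rect(c,d['mask'],z))
a=cv2.imread('pics/w20.png');b=cv2.imread('pics/scene9.png')
cv2.imwrite('pics/fin.png',np.hstack([cv2.resize(a[60:460,:],(400,250)),cv2.resize(b[130:430,80:400],(400,375))[:250]]) if 0 else np.vstack([cv2.resize(a,(400,300)),cv2.resize(b[200:410,95:375],(400,300))]))
```

```text
[ 0.501 -0.275  0.267]
stylus 0.62 [285.2, 319.7, 298.3, 327.1] ([591.28, -313.55], np.float64(0.866))
stylus 0.61 [233.7, 130.9, 265.9, 159.7] ([427.29, -323.3], np.float64(0.047))
disc 0.86 [530.4, 228.6, 583.9, 279.4] ([586.97, -31.05], np.float64(0.047))
spacer1 0.65 [373.7, 153.7, 395.7, 177.1] [0.4185, 0.3065, 52.0285, 55.0857, 77.6614]
spacer1 0.63 [266.4, 263.1, 288.9, 289.9] [0.543, -0.0505, 6.8372, 12.1839, 41.9735]
cell_body 0.61 [329.0, 306.4, 384.0, 364.1] [0.7565, 0.0466, 96.5872, 72.8684, 22.1523]
cell_body 0.37 [274.4, 286.7, 291.8, 297.0] [0.6091, -0.0395, 30.1087, 8.8438, 81.2]
top_disc 0.76 [266.1, 261.8, 290.6, 288.1] [0.5874, -0.0371, 45.8508, 49.1356, 66.6498]
stylus 0.49 [103.6, 252.5, 119.8, 272.5] [0.4458, -0.3232, 46.5882, 19.4035, 21.4286]
```

View pics/fin.png

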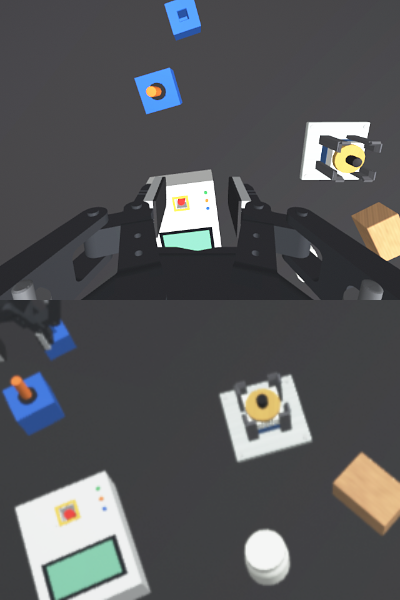

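The stylus stands upright in the larger stand, and fits at (427.3,-323.3) mm, where it began. The stack is complete and flat, the button is up, and no white spacer is left on the bench.

```bash
python3 -c "
from rig import bot
print(bot.sign_off())"
```

```text
the job is handed in; nothing more can be done
None
```

I built the stack in the nest (blue body, both white spacers, then the brass disc knob up), pressed the zero button fully down and let it back up, put the stylus back upright in its stand, and handed the job in at about 52 s; my first grasp of one spacer missed and pushed on it with about 25 N, shifting it about 2 mm before I re-gripped it.

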